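# Clamp the glass of the amulet display case

## Task

Clamp the glass of the amulet case with its four black wing knobs, in star order and in two rounds. First round: turn each knob clockwise until you feel it bite and then about 25 degrees more, one diagonal pair first, then the other; second round: again one diagonal pair before the other, take each about 25 degrees further, so that every knob ends about 50 degrees past its bite, and let go. The bite point differs from knob to knob; do not overtighten even briefly, do not press hard on the case, and leave the other things on the table where they are.

Things in the scene. Friction and masses are not known exactly. Their poses are not given: they have to be found in the camera images.
- case: wooden case of amulets under glass, fixed, 180 x 180 x 48 mm. Origin under its centre, z up, x and y along its sides. Its knobs tighten clockwise from above: loose (0.03 N m) for an unknown 0.2 to 0.8 rad, then the bite: a cushion winds up at 3 N m per rad (it springs back, winds anew each grasp), at 0.25 N m the foot starts to sink, then 0.25 N m more per rad. 80 N of grip holds
- knob1: black wing knob at the -x -y corner of the case (-65, -65 mm in the case frame), diagonal to knob3. Hub 26 mm across, 12 mm tall; on it an upright flat grip 44 mm long (own x), 12 mm thick, white line on top. Origin on the axis, z up, 51 mm above the table; the grip spans 12 to 41 mm above it: pinch the 12 mm, TCP 31 mm above the origin. Never rises or sinks
- foot1_top (a point): centre of the top of the round clamping foot (38 mm across, black rubber with a brass top, 8 mm tall, its top 56 mm above the table at the start) under knob1; the hub passes through it. Sinks and stays down, 3.0 mm per rad of knob turn once the cushion is wound up (about 1 mm at 25 degrees past the bite, 2.3 mm at 50)
- knob2: black wing knob at the -x +y corner of the case (-65, +65 mm in the case frame), diagonal to knob4. Same shape, origin, axes and feel as knob1, with its own bite point
- foot2_top (a point): centre of the top of the round clamping foot (38 mm across, black rubber with a brass top, 8 mm tall, its top 56 mm above the table at the start) under knob2; the hub passes through it. Sinks and stays down, 3.0 mm per rad of knob turn once the cushion is wound up (about 1 mm at 25 degrees past the bite, 2.3 mm at 50)
- knob3: black wing knob at the +x +y corner of the case (+65, +65 mm in the case frame), diagonal to knob1. Same shape, origin, axes and feel as knob1, with its own bite point
- foot3_top (a point): centre of the top of the round clamping foot (38 mm across, black rubber with a brass top, 8 mm tall, its top 56 mm above the table at the start) under knob3; the hub passes through it. Sinks and stays down, 3.0 mm per rad of knob turn once the cushion is wound up (about 1 mm at 25 degrees past the bite, 2.3 mm at 50)
- knob4: black wing knob at the +x -y corner of the case (+65, -65 mm in the case frame), diagonal to knob2. Same shape, origin, axes and feel as knob1, with its own bite point
- foot4_top (a point): centre of the top of the round clamping foot (38 mm across, black rubber with a brass top, 8 mm tall, its top 56 mm above the table at the start) under knob4; the hub passes through it. Sinks and stays down, 3.0 mm per rad of knob turn once the cushion is wound up (about 1 mm at 25 degrees past the bite, 2.3 mm at 50)
- amulet_a: loose bronze amulet, 45 x 33 x 8 mm, beside the case. Origin at the centre of its underside; leave it alone
- amulet_b: loose green-grey bronze amulet, 42 x 31 x 8 mm, beside the case. Origin at the centre of its underside; leave it alone
- spare_knob: loose red spare wing knob, 41 mm tall, standing on the table near the case. Origin at the centre of its underside; leave it alone
- brush: loose brush lying beside the case, lengthwise along its own x. Origin at the centre of its underside; leave it alone
- loupe: loose black and steel loupe, 48 mm across, 34 mm tall. Origin at the centre of its underside; leave it alone
- driver: loose screwdriver with yellow handle, lying lengthwise along its own x. Origin at the centre of its underside; leave it alone

How it is judged:
By the outcome, as a careful person would: the job done as asked, in the order asked, and still so for the second after the job is handed in, with the robot touching nothing.
It also fails if it takes over 72 s, if anything falls off the work surface, if the arm or the gripper's body presses on something with over 40 N, if the wrist force passes 120 N, or if a joint passes its speed limit or range.

## Robot

A 6-joint arm with a two-finger parallel gripper is mounted at the origin on the work surface. World frame = base frame: x ahead of the robot, y to its left, z up, the work surface at z = 0. Lengths are in m, angles in degrees, forces in N, time in s.
With the tool pointing down it reaches from about 0.375 to 0.9 m from the base axis. Payload 3.1 kg.
Tool frame: the origin (TCP) lies between the finger pads, 19 mm behind the fingertips; this is the grasp point; z points along the fingers, y is the line along which they close (so a half turn about z gives the same grasp; the last joint's range is limited). The gripper opens to 87 mm and grips with 3 to 60 N. Pads are 19 mm wide; open, the fingers measure 117 mm over their backs; the gripper's body (75 mm by 190 mm) begins 51 mm behind the grasp point.
Start: joints at [-74.341, 30.224, 82.088, -0, 67.689, -10.227], TCP at [0.273, -0.562, 0.241] pointing down, gripper open.
Joint ranges: [-176.69, 176.69], [-43.24, 126.21], [12.49, 139.97], [-82, 262], [0, 151.66], [-163.58, 163.58]. Speed limits (degrees/s): [159.86, 159.86, 180, 180, 180, 180].

## Interface

Orientations are given as a 3x3 rotation matrix whose columns are the frame's x, y, z axes.
In Python, from rig import bot, imaging, finder gives the robot as it stands. The module is installed in compiled form; this text tells all that it offers.
- The arm moves only by the tool play_rows, never from a script. Its argument "motion" is a list that holds one entry, the list of rows, each a list of 6 numbers: the shift along the tool's x, y, z in normalised numbers (1 is 0.5 m), then the turn, a rotation vector about the tool's x, y, z in parts of the range, where 1.0 means 180 degrees. In form: [[[dx, dy, dz, wx, wy, wz], ...]]. A call has 1 to 8 rows; each row is the pose to reach, as a shift and turn from the pose commanded when the call began, along the tool's axes at that moment; what a row does not reach only later rows make up. A row lasts 1/12 s, in which the tool goes at most 41.7 mm and 7.16 degrees, less where a joint would pass 70% of its speed; a pose out of reach is approached as far as the arm can. A call with a gripper value outside its range is refused whole. "fingers" is the finger opening in m, from 0 to 0.087, set as the call begins (left out, the last holds). The fingers move at their own pace and stop on an object; the grip force is fixed at half the most. Time passes only in rows, so rows that repeat a pose let the fingers close. It gives the time, the measured TCP pose, the force, the opening and the grip force at its end, in the units of the state.
- bot.read_state(): the state, without advancing time (a new reading comes with each control period).
- imaging.capture(name): name is "scene" or "top" or "wrist"; returns a dict with "frame" (480x640x3 uint8, red, green, blue), "camera_matrix" (3x3 intrinsics, pixels), "R" (3x3) and "t" (3): a world point X has camera coordinates R X + t. Camera axes: x right, y down, z forward; pixel columns grow to the right and rows downward; lengths in m; the calibration is good to about 2 mm. A picture is of the moment at which its call begins. There is no depth.
- bot.hand_in(): hands the job in; it is judged then, once.
Trained networks look in the newest picture that a camera, given by its name, has taken for a name from the list of things; names that differ only in an ending like _2 or _b are one class to them, and where a whole thing is asked for, a point or a joint stands for the part that bears it (a point fixed in the world has none). Each returns a list of dicts, best first, with "confidence" (0 to 1); they miss things now and then, are a little off and sometimes report something else, mostly with a low value. They report only what shows in the picture. A call takes as long as a camera call.
- finder.recognise(camera, name): "at" ([x, y, z] in m, in world coordinates, good to about 4 mm: the middle of the surface that is visible of it).
- finder.outline_of(camera, name): "pixels" (480x640 bool, what is visible of it).
The state is a dict: "time_s": time; "joint_positions": joint angles; "qvel": joint speeds; "tau": joint torques, N m; "position": TCP position; "tcp_rot": TCP orientation; "force": force on the tool from outside, world axes, zero at the start; "moment": the same for the moment, N m; "opening": opening from 0.0 (shut) to 1.0 (fully open); "grasp_force": force on a finger pad.
Only numpy, scipy, OpenCV 4.12 (cv2) and the standard library are available. Lean on these libraries where they do the work, as an engineer would, in place of code of your own. Each camera call takes 0.05 s, during which the arm holds its last target. There are 200 camera calls.

## Working session

There is one attempt and no reset: what is moved stays moved. The work goes in short steps, Python scripts to look and compute and a tool call to move; the robot and the scene stay as the last step left them, time stands still between calls to the robot, and variables do not carry over. Pictures are saved under pics/ and viewed, at most 10 in all, crops included, and the job is handed in when it is done.

Besides the shell and the picture viewer there is one more tool, called after "Request:" by a JSON object that holds its "fn" and its "kwargs", one argument or row to a line. play_rows: Moves the arm, as the interface text tells. Its arguments: {"type":"object","properties":{"motion":{"type":"array"},"fingers":{"type":"number"}},"required":["motion"]}

```bash
mkdir -p pics; cat > h.py <<'E'
import numpy as np,cv2
from rig import bot,imaging,finder
def cap(c,fn=None):
    d=imaging.capture(c)
    if fn: cv2.imwrite('pics/'+fn,cv2.cvtColor(d['frame'],cv2.COLOR_RGB2BGR))
    return d
def proj(d,X):
    X=np.atleast_2d(X);c=X@np.array(d['R']).T+np.array(d['t']);p=c@np.array(d['camera_matrix']).T
    return p[:,:2]/p[:,2:]
def ray(d,uv,z):
    R=np.array(d['R']);o=-R.T@np.array(d['t']);v=R.T@np.linalg.inv(d['camera_matrix'])@np.r_[uv,1]
    return o+v*(z-o[2])/v[2]
E
python3 - <<'E'
from h import *
np.set_printoptions(precision=4,suppress=True)
for c in ['scene','top']:
    d=cap(c,c+'1.png'); print(c,-np.array(d['R']).T@d['t'])
    for n in ['case','knob1','foot1_top','spare_knob','loupe','amulet_a','brush','driver']:
        print(n,[(np.round(r['at'],4).tolist(),round(r['confidence'],2)) for r in finder.recognise(c,n)])
s=bot.read_state();print({k:np.round(v,3).tolist() for k,v in s.items()})
E
```

```text
scene [1.2222 0.2688 1.0113]
case [([0.6105, 0.0231, 0.0393], 0.92)]
knob1 [([0.6745, -0.0312, 0.0844], 0.81), ([0.5465, -0.0522, 0.079], 0.78), ([0.6564, 0.0933, 0.0819], 0.55)]
foot1_top [([0.3084, 0.3119, 0.0239], 0.65), ([0.5537, -0.0459, 0.0538], 0.6), ([0.6125, 0.171, 0.0081], 0.54)]
spare_knob [([0.6124, 0.023, 0.0431], 0.49), ([0.4647, -0.0346, 0.0343], 0.44)]
loupe [([0.3064, 0.3122, 0.026], 0.84)]
amulet_a [([0.6111, 0.1711, 0.0072], 0.62), ([0.545, 0.1567, 0.0082], 0.5)]
brush [([0.6437, -0.1383, 0.0179], 0.67), ([0.2743, -0.3877, 0.0188], 0.16)]
driver [([0.2713, -0.3881, 0.0175], 0.51)]
top [ 0.4215 -0.032   1.0086]
case [([0.5412, -0.0614, 0.0949], 0.71), ([0.5932, 0.0151, 0.0476], 0.61), ([0.6691, -0.038, 0.0938], 0.19)]
knob1 [([0.6649, -0.0376, 0.0925], 0.8), ([0.5424, -0.0618, 0.0943], 0.65), ([0.5175, 0.0733, 0.0881], 0.58), ([0.646, 0.0861, 0.0891], 0.49)]
foot1_top [([0.5937, 0.0156, 0.0465], 0.68), ([0.5224, 0.0729, 0.0922], 0.42)]
spare_knob [([0.4564, -0.0427, 0.0422], 0.5)]
loupe [([0.292, 0.3063, 0.0329], 0.87)]
amulet_a [([0.6095, 0.1672, 0.0105], 0.69), ([0.537, 0.1542, 0.0109], 0.64), ([0.5964, 0.0183, 0.0498], 0.51), ([0.543, -0.0612, 0.0928], 0.36)]
brush [([0.6297, -0.1407, 0.0191], 0.75)]
driver [([0.2622, -0.392, 0.0203], 0.75)]
{'time_s': 0.9, 'joint_positions': [-74.341, 30.222, 82.089, -0.001, 67.691, -10.23], 'qvel': [-0.021, -0.102, -0.053, 0.03, 0.077, -0.067], 'tau': [0.0, -44.0, -17.699, 0.063, 0.05, -0.0], 'position': [0.273, -0.562, 0.241], 'tcp_rot': [[0.9, 0.437, -0.0], [0.437, -0.9, 0.0], [-0.0, -0.0, -1.0]], 'force': [-0.78, -0.15, 0.592], 'moment': [-0.009, 0.017, -0.008], 'grasp_force': 0.0, 'opening': 1.001}
```

View pics/top1.png

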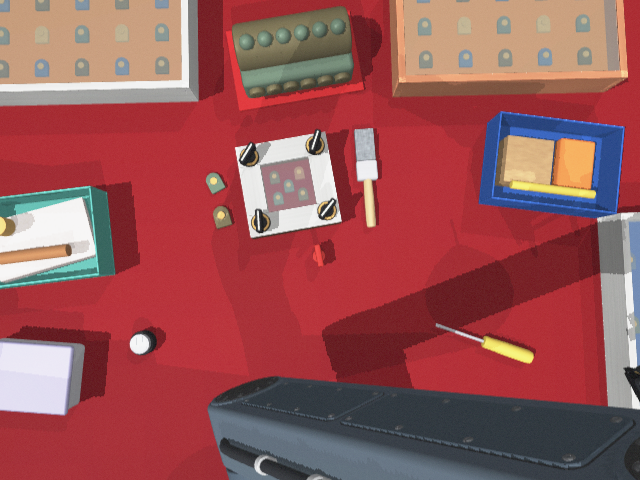

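View pics/scene1.png

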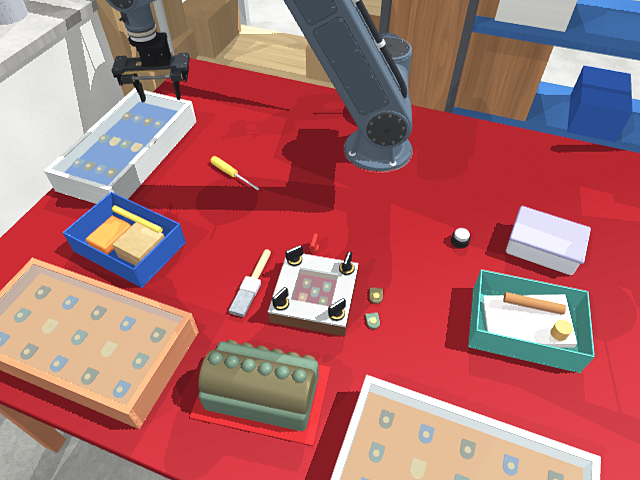

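```bash
python3 - <<'E'
from h import *
np.set_printoptions(precision=4,suppress=True)
d=cap('wrist'); s=bot.read_state(); T=np.array(s['tcp_rot'])
o=-np.array(d['R']).T@d['t']
print('cam in tool',T.T@(o-s['position'])); print('cam axes in tool',(np.array(d['R'])@T)); print(d['camera_matrix'])
E
```

```text
cam in tool [ 0.0844 -0.0003 -0.1425]
cam axes in tool [[-0.0003  1.      0.0014]
 [-0.9527  0.0002 -0.3039]
 [-0.3039 -0.0014  0.9527]]
[[388.2289   0.     317.0729]
 [  0.     388.2289 241.4498]
 [  0.       0.       1.    ]]
```

The rows are not in the units I measure in: shifts go in shares of 0.5 m and turns go in shares of 180 degrees. I convert before sending: 0.24 m is 0.48, -0.05 m is -0.1.

Request:
{"fn": "play_rows", "kwargs": {
  "motion": [
    [[0.06,-0.05,-0.024,0,0,0],[0.12,-0.1,-0.048,0,0,0],[0.18,-0.15,-0.07,0,0,0],[0.24,-0.2,-0.09,0,0,0],[0.3,-0.25,-0.11,0,0,0],[0.36,-0.3,-0.12,0,0,0],[0.42,-0.35,-0.12,0,0,0],[0.48,-0.4,-0.12,0,0,0]]
  ]
}}

```text
time_s: 1.62
position: [0.4021, -0.276, 0.302]
tcp_rot: [[0.9, 0.436, 0.001], [0.436, -0.9, -0.001], [0.001, 0.002, -1.0]]
force: [1.0, -0.5, 0.1]
opening: 0.999
grasp_force: 0.0
```

Scaled: 0.28 m is 0.56, 0.25 m is 0.5.

Request:
{"fn": "play_rows", "kwargs": {
  "motion": [
    [[0.072,-0.04,0,0,0,0],[0.144,-0.08,0.01,0,0,0],[0.216,-0.12,0.02,0,0,0],[0.288,-0.16,0.03,0,0,0],[0.36,-0.2,0.04,0,0,0],[0.432,-0.24,0.05,0,0,0],[0.5,-0.28,0.06,0,0,0],[0.56,-0.31,0.06,0,0,0]]
  ]
}}

```text
time_s: 2.28
position: [0.586, -0.0129, 0.2703]
tcp_rot: [[0.899, 0.438, -0.002], [0.438, -0.899, 0.001], [-0.001, -0.002, -1.0]]
force: [0.4, -0.7, -1.3]
opening: 1.001
grasp_force: 0.0
```

```bash
cat > look.py <<'E'
import sys
from h import *
fn=sys.argv[1]
d=cap('wrist',fn+'.png'); k=finder.recognise('wrist','knob1'); f=finder.recognise('wrist','foot1_top')
m=finder.outline_of('wrist','knob1')
s=bot.read_state(); print(s['time_s'],np.round(s['position'],4).tolist())
for r in k: print('knob',np.round(r['at'],4).tolist(),round(r['confidence'],2))
for r in f: print('foot',np.round(r['at'],4).tolist(),round(r['confidence'],2))
for r in m: 
    y,x=np.nonzero(r['pixels']);print('out',len(x),x.mean().round(1),y.mean().round(1),round(r['confidence'],2))
np.savez('pics/'+fn+'.npz',frame=d['frame'],R=d['R'],t=d['t'],camera_matrix=d['camera_matrix'],masks=np.array([r['pixels'] for r in m]))
E
python3 look.py w1
```

```text
2.4833 [0.5857, -0.0151, 0.271]
knob [0.5271, 0.063, 0.0903] 0.74
knob [0.5476, -0.0524, 0.0884] 0.73
knob [0.6471, 0.0894, 0.0962] 0.71
knob [0.6697, -0.0319, 0.0928] 0.63
foot [0.5552, -0.0462, 0.0564] 0.73
foot [0.645, 0.0925, 0.094] 0.6
out 1233 338.9 276.9 0.95
out 1385 237.6 94.7 0.83
out 1083 204.6 239.5 0.73
out 1251 386.8 140.8 0.73
```

View pics/w1.png

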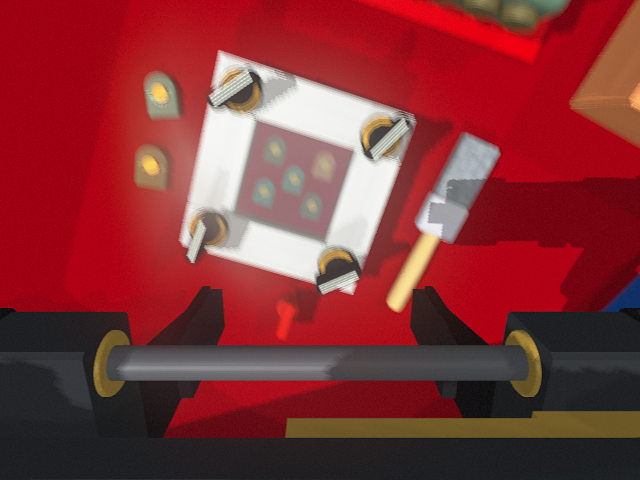

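Scaled: -0.07 m is -0.14, -0.06 m is -0.12, -10 degrees is -0.0556.

Request:
{"fn": "play_rows", "kwargs": {
  "motion": [
    [[0.02,-0.04,0,0,0,-0.0167],[0.04,-0.08,0,0,0,-0.0333],[0.04,-0.12,0,0,0,-0.05],[0.04,-0.14,0,0,0,-0.0556],[0.04,-0.14,0,0,0,-0.0556],[0.04,-0.14,0,0,0,-0.0556]]
  ]
}}

```text
time_s: 2.98
position: [0.5728, 0.0548, 0.2716]
tcp_rot: [[0.811, 0.585, 0.0], [0.585, -0.811, -0.001], [-0.0, 0.001, -1.0]]
force: [0.3, 0.2, -0.2]
opening: 1.0
grasp_force: 0.0
```

```bash
python3 look.py w2
```

```text
3.1833 [0.5736, 0.0545, 0.2714]
knob [0.669, -0.0294, 0.09] 0.91
knob [0.5219, 0.0682, 0.0915] 0.74
knob [0.6473, 0.0911, 0.0966] 0.73
knob [0.5417, -0.0513, 0.0806] 0.62
knob [0.459, -0.0343, 0.0317] 0.47
foot [0.5526, -0.0451, 0.0499] 0.82
out 929 269.6 249.9 0.91
out 1204 390.3 306.0 0.88
out 1126 336.3 118.0 0.82
out 304 386.4 286.6 0.71
out 1429 465.8 187.8 0.62
```

View pics/w2.png

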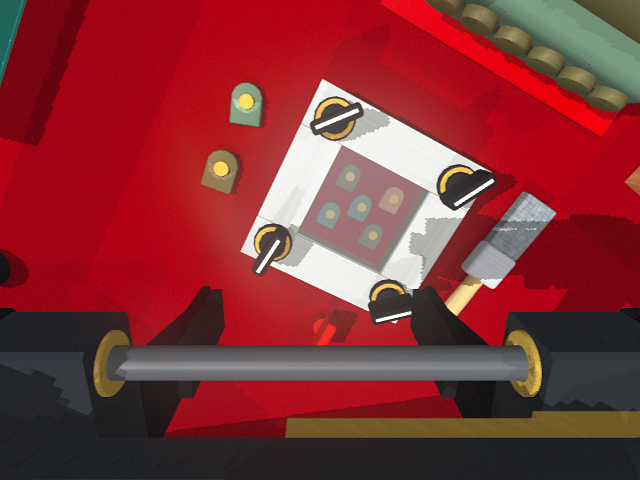

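```bash
cat > lines.py <<'E'
from h import *
from scipy.optimize import least_squares
def lines(d,masks,guess,z=0.092,lo=150,debug=False):
    g=d['frame'].min(2).astype(int); out={}
    P=proj(d,[[*x,z] for x in guess])
    for i,p in enumerate(P):
        best=None
        for m in masks:
            m=m.astype(np.uint8); c,(w,h),a=cv2.minAreaRect(cv2.findNonZero(m))
            if np.hypot(*(np.array(c)-p))>35: continue
            hull=np.zeros_like(m); cv2.fillConvexPoly(hull,cv2.convexHull(cv2.findNonZero(m)),1)
            n,l,st,cen=cv2.connectedComponentsWithStats(((g>lo)&(hull>0)).astype(np.uint8))
            for j in range(1,n):
                if st[j,4]<25: continue
                (c,(w,h),a)=cv2.minAreaRect(cv2.findNonZero((l==j).astype(np.uint8)))
                L,S=max(w,h),min(w,h)
                if S<9 and L>18 and L/S>3.5 and (best is None or L>best[0]):
                    best=(L,S,cv2.boxPoints((c,(w,h),a)))
        if best is None: print('none',i,p.round()); continue
        b=best[2]; e=[b[1]-b[0],b[2]-b[1]]
        if np.hypot(*e[0])>np.hypot(*e[1]): q=[(b[0]+b[3])/2,(b[1]+b[2])/2]
        else: q=[(b[0]+b[1])/2,(b[2]+b[3])/2]
        X=[ray(d,u,z)[:2] for u in q]; v=X[1]-X[0]
        out[i]=(*((X[0]+X[1])/2),np.degrees(np.arctan2(v[1],v[0]))%180,np.hypot(*v)*1e3)
    return out
C=65e-3*np.array([[-1,-1],[-1,1],[1,1],[1,-1]])
def sq(p): c,s=np.cos(p[2]),np.sin(p[2]); return p[:2]+C@np.array([[c,s],[-s,c]])
def fitsq(out):
    f=lambda p:np.concatenate([sq(p)[i]-out[i][:2] for i in out])
    r=least_squares(f,[0.6,0.02,0.17]); return r.x,np.round(r.fun*1e3,1)
E
cat > two.py <<'E'
from lines import *
import sys
G=[(0.545,-0.053),(0.522,0.068),(0.648,0.09),(0.669,-0.03)]
for fn in sys.argv[1:]:
    d=dict(np.load('pics/'+fn+'.npz'))
    for lo in(150,190):
        o=lines(d,d['masks'],G,lo=lo); print(fn,{i:np.round(v,4).tolist() for i,v in o.items()})
        if len(o)>1: p,r=fitsq(o); print(np.round(p,4),np.degrees(p[2]).round(2),r)
E
python3 two.py w1 w2
```

```text
none 0 [339. 280.]
none 3 [383. 140.]
w1 {1: [0.5228, 0.0746, 3.5188, 39.0807], 2: [0.6337, 0.0941, 109.5398, 21.4639]}
[0.5895 0.0203 0.174 ] 9.97 [-8.6 -1.5  8.6  1.5]
none 0 [339. 280.]
w1 {1: [0.5231, 0.0752, 2.0912, 36.6472], 2: [0.651, 0.0948, 147.6444, 34.1038], 3: [0.6711, -0.0334, 161.646, 33.5489]}
[0.5969 0.0208 0.153 ] 8.76 [-0.3 -0.   0.3  0.1  0.  -0.1]
w2 {0: [0.5397, -0.0552, 140.7742, 32.561], 1: [0.521, 0.072, 2.118, 35.8456], 2: [0.6494, 0.0919, 147.5728, 36.1272], 3: [0.6692, -0.0363, 161.2879, 36.2746]}
[0.5948 0.0181 0.1497] 8.58 [ 0.5 -0.7 -0.1  0.7  0.   0.2 -0.4 -0.2]
w2 {0: [0.5397, -0.0551, 140.4944, 32.3475], 1: [0.521, 0.072, 2.5496, 35.8577], 2: [0.6494, 0.0919, 147.5716, 36.1253], 3: [0.6692, -0.0363, 161.1555, 35.8105]}
[0.5948 0.0181 0.1494] 8.56 [ 0.5 -0.7 -0.1  0.7  0.   0.1 -0.5 -0.2]
```

```bash
cat > go.py <<'E'
import sys
from h import *
s=bot.read_state(); T=np.array(s['tcp_rot']); yaw=np.degrees(np.arctan2(T[1,0],T[0,0]))
x,y,z,th=map(float,sys.argv[1:5])
d=T.T@(np.array([x,y,z])-s['position']); w=-((th-yaw+180)%360-180)
print('d',d.round(4),'wz',round(w,2),'tilt',np.degrees([T[1,2],T[0,2]]).round(2),'yaw',round(yaw,2),'J6',round(s['joint_positions'][5],1),'t',round(s['time_s'],2))
E
cat > st.py <<'E'
from h import *
s=bot.read_state(); T=np.array(s['tcp_rot'])
print('yaw %.2f'%np.degrees(np.arctan2(T[1,0],T[0,0])),'M',np.round(s['moment'],3),'F',np.round(s['force'],1),'p',np.round(s['position'],4),'op %.1fmm g %.0f J6 %.1f t %.2f'%(s['opening']*87,s['grasp_force'],s['joint_positions'][5],s['time_s']))
E
python3 go.py 0.5402 -0.0559 0.13 140.6
```

```text
d [-0.0917  0.07    0.1414] wz -104.83 tilt [-0.03  0.03] yaw 35.77 J6 48.6 t 3.18
```

Scaled: 0.1414 m is 0.2828, 0.13 m is 0.26, -56 degrees is -0.3111.

Request:
{"fn": "play_rows", "kwargs": {
  "motion": [
    [[-0.06,0.04,0.08,0,0,-0.0389],[-0.12,0.08,0.16,0,0,-0.0778],[-0.16,0.12,0.2,0,0,-0.1167],[-0.1834,0.14,0.24,0,0,-0.1556],[-0.1834,0.14,0.26,0,0,-0.1944],[-0.1834,0.14,0.2828,0,0,-0.2333],[-0.1834,0.14,0.2828,0,0,-0.2722],[-0.1834,0.14,0.2828,0,0,-0.3111]]
  ],
  "fingers": 0.04
}}

```text
time_s: 3.85
position: [0.5395, -0.0558, 0.1286]
tcp_rot: [[-0.037, 0.999, -0.002], [0.999, 0.037, 0.0], [0.001, -0.002, -1.0]]
force: [-0.7, -0.0, 0.2]
opening: 0.504
grasp_force: 0.0
```

Scaled: -48.8 degrees is -0.2711.

Request:
{"fn": "play_rows", "kwargs": {
  "motion": [
    [[0,0,0,0,0,-0.0389],[0,0,0,0,0,-0.0778],[0,0,0,0,0,-0.1167],[0,0,0,0,0,-0.1556],[0,0,0,0,0,-0.1944],[0,0,0,0,0,-0.2333],[0,0,0,0,0,-0.2711],[0,0,0,0,0,-0.2711]]
  ]
}}

```text
time_s: 4.52
position: [0.5403, -0.0555, 0.1298]
tcp_rot: [[-0.774, 0.633, 0.0], [0.633, 0.774, -0.0], [-0.001, 0.0, -1.0]]
force: [0.3, -0.5, 0.5]
opening: 0.461
grasp_force: 0.0
```

```bash
python3 look.py w3; python3 two.py w3; python3 go.py 0.5402 -0.0559 0.082 140.6; python3 st.py
```

```text
4.7167 [0.54, -0.055, 0.1298]
knob [0.6453, 0.0854, 0.0677] 0.76
knob [0.5408, -0.0545, 0.0876] 0.73
knob [0.5197, 0.0632, 0.0893] 0.73
foot [0.5386, -0.0529, 0.0524] 0.92
out 5194 497.0 93.4 0.97
out 1788 625.9 258.1 0.97
out 2565 315.6 279.7 0.67
out 1148 315.8 259.2 0.17
none 2 [677. 276.]
none 3 [493. 425.]
w3 {0: [0.5405, -0.0563, 140.621, 35.6097], 1: [0.5211, 0.0717, 2.1786, 36.386]}
[0.5951 0.0174 0.1502] 8.61 [ 0.  -0.3 -0.   0.3]
none 2 [677. 276.]
none 3 [493. 425.]
w3 {0: [0.5407, -0.0564, 140.621, 35.0824], 1: [0.5211, 0.0717, 2.2631, 35.9027]}
[0.5951 0.0175 0.1515] 8.68 [ 0.  -0.2 -0.   0.2]
d [-0.0007 -0.0006  0.0478] wz -0.07 tilt [-0.    0.01] yaw 140.53 J6 -68.1 t 4.72
yaw 140.53 M [ 0.063 -0.171 -0.077] F [-0.5  0.7 -0.5] p [ 0.54   -0.055   0.1298] op 40.1mm g 0 J6 -68.1 t 4.72
```

Scaled: 0.048 m is 0.096, -0.0006 m is -0.0012.

Request:
{"fn": "play_rows", "kwargs": {
  "motion": [
    [[-0.002,-0.0012,0.04,0,0,0],[-0.002,-0.0012,0.08,0,0,0],[-0.002,-0.0012,0.096,0,0,0],[-0.002,-0.0012,0.096,0,0,0]]
  ]
}}

```text
time_s: 5.05
position: [0.5389, -0.0554, 0.0801]
tcp_rot: [[-0.773, 0.635, -0.004], [0.635, 0.773, 0.001], [0.004, -0.002, -1.0]]
force: [-0.1, 0.2, -0.5]
opening: 0.462
grasp_force: 0.0
```

```bash
cat > st.py <<'E'
from h import *
import sys
n=int(sys.argv[1]) if len(sys.argv)>1 else 1
M=[];F=[];Q=[];Y=[]
for i in range(n):
    if i: imaging.capture('wrist')
    s=bot.read_state(); T=np.array(s['tcp_rot']); M.append(s['moment']);F.append(s['force']);Q.append(s['tau'][5]);Y.append(np.degrees(np.arctan2(T[1,0],T[0,0])))
a=lambda v:np.round(np.mean(v,0),3)
print('yaw',np.round(Y,2),'Mz',np.round(M,3)[:,2],'tau6',np.round(Q,3),'M',a(M),'F',a(F).round(1),'p',np.round(s['position'],4),'op %.2fmm g %.0f J6 %.1f t %.2f'%(s['opening']*87,s['grasp_force'],s['joint_positions'][5],s['time_s']))
E
python3 st.py 4
```

```text
yaw [140.62 140.63 140.65 140.66] Mz [-0.019 -0.049  0.02  -0.015] tau6 [0.006 0.005 0.004 0.003] M [ 0.036 -0.15  -0.016] F [-0.1  0.1  0.1] p [ 0.5407 -0.0558  0.0824] op 40.19mm g 0 J6 -68.3 t 5.20
```

Request:
{"fn": "play_rows", "kwargs": {
  "motion": [
    [[0,0,0,0,0,0],[0,0,0,0,0,0],[0,0,0,0,0,0],[0,0,0,0,0,0],[0,0,0,0,0,0],[0,0,0,0,0,0]]
  ],
  "fingers": 0.0
}}

```text
time_s: 5.7
position: [0.5399, -0.0563, 0.0822]
tcp_rot: [[-0.774, 0.633, -0.001], [0.633, 0.774, -0.001], [-0.0, -0.001, -1.0]]
force: [-1.6, -2.5, 3.4]
opening: 0.134
grasp_force: 30.0
```

```bash
python3 st.py 4
```

```text
yaw [140.74 140.72 140.72 140.71] Mz [ 0.03   0.03  -0.009  0.013] tau6 [-0.003 -0.007 -0.006 -0.006] M [-0.505  0.283  0.016] F [-2.3 -3.   3.8] p [ 0.54   -0.0563  0.0821] op 11.59mm g 30 J6 -68.4 t 5.85
```

Scaled: 11 degrees is 0.0611.

Request:
{"fn": "play_rows", "kwargs": {
  "motion": [
    [[0,0,0,0,0,0.0222],[0,0,0,0,0,0.0444],[0,0,0,0,0,0.0611],[0,0,0,0,0,0.0611],[0,0,0,0,0,0.0611]]
  ]
}}

```text
time_s: 6.27
position: [0.5402, -0.0561, 0.0821]
tcp_rot: [[-0.64, 0.769, -0.0], [0.769, 0.64, -0.001], [-0.0, -0.0, -1.0]]
force: [-2.8, -3.5, 5.1]
opening: 0.139
grasp_force: 30.0
```

```bash
python3 st.py 2
```

```text
yaw [129.78 129.78] Mz [-0.031 -0.035] tau6 [ 0.041 -0.005] M [-0.676  0.37  -0.033] F [-3.1 -3.9  5.2] p [ 0.5402 -0.0561  0.0821] op 11.66mm g 30 J6 -57.4 t 6.32
```

Scaled: 5 degrees is 0.0278.

Request:
{"fn": "play_rows", "kwargs": {
  "motion": [
    [[0,0,0,0,0,0.0167],[0,0,0,0,0,0.0278],[0,0,0,0,0,0.0278],[0,0,0,0,0,0.0278]]
  ]
}}

```text
time_s: 6.65
position: [0.5403, -0.056, 0.0822]
tcp_rot: [[-0.57, 0.821, 0.0], [0.821, 0.57, -0.001], [-0.0, -0.0, -1.0]]
force: [-1.9, -4.0, 5.3]
opening: 0.137
grasp_force: 30.0
```

```bash
python3 st.py 2
```

```text
yaw [124.77 124.78] Mz [-0.061 -0.007] tau6 [0.027 0.013] M [-0.614  0.335 -0.034] F [-2.3 -4.1  5.1] p [ 0.5402 -0.056   0.0821] op 11.62mm g 30 J6 -52.4 t 6.70
```

Scaled: 5 degrees is 0.0278.

Request:
{"fn": "play_rows", "kwargs": {
  "motion": [
    [[0,0,0,0,0,0.0167],[0,0,0,0,0,0.0278],[0,0,0,0,0,0.0278],[0,0,0,0,0,0.0278]]
  ]
}}

```text
time_s: 7.03
position: [0.5404, -0.056, 0.0821]
tcp_rot: [[-0.497, 0.868, 0.0], [0.868, 0.497, -0.0], [-0.001, -0.0, -1.0]]
force: [-1.7, -3.0, 5.5]
opening: 0.132
grasp_force: 30.0
```

```bash
python3 st.py 2
```

```text
yaw [119.77 119.77] Mz [-0.032 -0.004] tau6 [0.028 0.014] M [-0.615  0.308 -0.018] F [-2.4 -3.   5. ] p [ 0.5403 -0.056   0.0821] op 11.74mm g 30 J6 -47.4 t 7.08
```

Scaled: 5 degrees is 0.0278.

Request:
{"fn": "play_rows", "kwargs": {
  "motion": [
    [[0,0,0,0,0,0.0167],[0,0,0,0,0,0.0278],[0,0,0,0,0,0.0278],[0,0,0,0,0,0.0278]]
  ]
}}

```text
time_s: 7.42
position: [0.5404, -0.0559, 0.0821]
tcp_rot: [[-0.419, 0.908, 0.0], [0.908, 0.419, -0.0], [-0.001, 0.0, -1.0]]
force: [-2.5, -3.5, 5.0]
opening: 0.135
grasp_force: 30.0
```

```bash
python3 st.py 3
```

```text
yaw [114.77 114.77 114.77] Mz [ 0.002 -0.007 -0.002] tau6 [0.028 0.015 0.012] M [-0.57   0.313 -0.002] F [-2.3 -3.4  5.1] p [ 0.5404 -0.0559  0.0821] op 12.01mm g 30 J6 -42.4 t 7.52
```

Scaled: 5 degrees is 0.0278.

Request:
{"fn": "play_rows", "kwargs": {
  "motion": [
    [[0,0,0,0,0,0.0167],[0,0,0,0,0,0.0278],[0,0,0,0,0,0.0278],[0,0,0,0,0,0.0278]]
  ]
}}

```text
time_s: 7.85
position: [0.5405, -0.0559, 0.0821]
tcp_rot: [[-0.339, 0.941, 0.001], [0.941, 0.339, -0.0], [-0.001, 0.0, -1.0]]
force: [-1.8, -3.5, 5.1]
opening: 0.139
grasp_force: 30.0
```

```bash
python3 st.py 3
```

```text
yaw [109.8 109.8 109.8] Mz [ 0.016  0.01  -0.021] tau6 [0.03  0.014 0.011] M [-0.574  0.257  0.002] F [-2.4 -3.2  4.9] p [ 0.5405 -0.0559  0.0821] op 12.12mm g 30 J6 -37.5 t 7.95
```

Scaled: 5 degrees is 0.0278.

Request:
{"fn": "play_rows", "kwargs": {
  "motion": [
    [[0,0,0,0,0,0.0167],[0,0,0,0,0,0.0278],[0,0,0,0,0,0.0278],[0,0,0,0,0,0.0278]]
  ]
}}

```text
time_s: 8.28
position: [0.5406, -0.0559, 0.0821]
tcp_rot: [[-0.256, 0.967, 0.001], [0.967, 0.256, -0.001], [-0.001, 0.001, -1.0]]
force: [-1.6, -2.2, 5.0]
opening: 0.131
grasp_force: 30.0
```

```bash
python3 st.py 3
```

```text
yaw [104.86 104.86 104.86] Mz [0.214 0.205 0.186] tau6 [0.226 0.212 0.209] M [-0.481  0.2    0.202] F [-1.8 -2.3  5.1] p [ 0.5406 -0.0559  0.0821] op 11.95mm g 30 J6 -32.5 t 8.38
```

Scaled: 21.4 degrees is 0.1189.

Request:
{"fn": "play_rows", "kwargs": {
  "motion": [
    [[0,0,0,0,0,0.0222],[0,0,0,0,0,0.0444],[0,0,0,0,0,0.0667],[0,0,0,0,0,0.0889],[0,0,0,0,0,0.1083],[0,0,0,0,0,0.1189],[0,0,0,0,0,0.1189],[0,0,0,0,0,0.1189]]
  ]
}}

```text
time_s: 9.05
position: [0.541, -0.0559, 0.0821]
tcp_rot: [[0.114, 0.993, 0.002], [0.993, -0.114, -0.001], [-0.0, 0.002, -1.0]]
force: [-0.4, -3.1, 4.6]
opening: 0.14
grasp_force: 30.0
```

```bash
python3 st.py 3
```

```text
yaw [83.46 83.43 83.39] Mz [0.319 0.314 0.317] tau6 [0.334 0.313 0.31 ] M [-0.469 -0.022  0.317] F [-0.4 -2.7  5.3] p [ 0.541  -0.0559  0.0821] op 11.48mm g 30 J6 -11.1 t 9.15
```

Request:
{"fn": "play_rows", "kwargs": {
  "motion": [
    [[0,0,0,0,0,0],[0,0,0,0,0,0],[0,0,0,0,0,0],[0,0,0,0,0,0],[0,0,0,0,0,0]]
  ],
  "fingers": 0.04
}}

```text
time_s: 9.57
position: [0.5393, -0.055, 0.0812]
tcp_rot: [[0.117, 0.993, -0.002], [0.993, -0.117, 0.001], [0.001, -0.002, -1.0]]
force: [0.6, 0.4, 0.1]
opening: 0.41
grasp_force: 0.0
```

Scaled: -0.08 m is -0.16, -0.06 m is -0.12, -10 degrees is -0.0556.

Request:
{"fn": "play_rows", "kwargs": {
  "motion": [
    [[0,0,-0.06,0,0,0],[0,0,-0.12,0,0,-0.0167],[0,0,-0.16,0,0,-0.0556],[0,0,-0.16,0,0,-0.0556],[0,0,-0.16,0,0,-0.0556]]
  ]
}}

```text
time_s: 9.98
position: [0.541, -0.0557, 0.1625]
tcp_rot: [[-0.056, 0.998, 0.003], [0.998, 0.056, -0.0], [-0.0, 0.003, -1.0]]
force: [-0.4, 0.5, 0.0]
opening: 0.457
grasp_force: 0.0
```

```bash
python3 look.py w4; python3 two.py w4;python3 go.py 0.6496 0.0917 0.135 147.6
```

```text
10.1833 [0.5393, -0.0554, 0.1604]
knob [0.6507, 0.0846, 0.0846] 0.95
knob [0.6631, -0.0321, 0.0893] 0.78
knob [0.5429, -0.0531, 0.0889] 0.72
knob [0.5218, 0.0692, 0.0902] 0.65
foot [0.5367, -0.0555, 0.0524] 0.94
foot [0.5985, 0.0318, 0.0492] 0.4
out 1916 316.4 258.8 0.9
out 3432 291.8 32.1 0.81
out 2328 524.9 239.7 0.7
out 752 315.0 244.2 0.16
none 2 [556.  -2.]
w4 {0: [0.5406, -0.0563, 90.3193, 35.5882], 1: [0.5207, 0.0719, 3.1949, 35.652], 3: [0.6684, -0.0363, 161.2234, 36.3462]}
[0.5947 0.0178 0.1539] 8.82 [-0.2 -0.1 -0.3  0.2  0.5 -0.2]
none 2 [556.  -2.]
w4 {0: [0.5406, -0.0563, 90.1053, 35.4879], 1: [0.5208, 0.0718, 2.0606, 35.7053], 3: [0.6684, -0.0363, 161.1555, 35.7787]}
[0.5947 0.0178 0.1539] 8.82 [-0.2 -0.1 -0.3  0.2  0.4 -0.2]
d [0.1406 0.1185 0.0252] wz -54.37 tilt [ 0.06 -0.17] yaw 93.23 J6 -20.9 t 10.18
```

Scaled: 0.1406 m is 0.2812, 0.1185 m is 0.237, -54.4 degrees is -0.3022.

Request:
{"fn": "play_rows", "kwargs": {
  "motion": [
    [[0.06,0.048,0,0,0,-0.0389],[0.12,0.096,0.01,0,0,-0.0778],[0.17,0.144,0.02,0,0,-0.1167],[0.22,0.19,0.03,0,0,-0.1556],[0.26,0.22,0.04,0,0,-0.1944],[0.2812,0.237,0.0504,0,0,-0.2333],[0.2812,0.237,0.0504,0,0,-0.2722],[0.2812,0.237,0.0504,0,0,-0.3022]]
  ]
}}

```text
time_s: 10.85
position: [0.6498, 0.0929, 0.1341]
tcp_rot: [[-0.849, 0.529, -0.004], [0.529, 0.849, 0.0], [0.003, -0.002, -1.0]]
force: [0.7, -0.6, -0.2]
opening: 0.457
grasp_force: 0.0
```

Request:
{"fn": "play_rows", "kwargs": {
  "motion": [
    [[0,0,0,0,0,0],[0,0,0,0,0,0]]
  ]
}}

```text
time_s: 11.02
position: [0.6498, 0.0916, 0.1352]
tcp_rot: [[-0.844, 0.537, -0.002], [0.537, 0.844, 0.0], [0.002, -0.001, -1.0]]
force: [0.1, 0.2, 0.6]
opening: 0.46
grasp_force: 0.0
```

```bash
python3 look.py w5; python3 two.py w5;python3 go.py 0.6495 0.0918 0.082 147.6
```

```text
11.2167 [0.6504, 0.0911, 0.1364]
knob [0.5218, 0.0737, 0.0923] 0.73
knob [0.5486, -0.0363, 0.0654] 0.65
knob [0.643, 0.0967, 0.0957] 0.63
foot [0.5493, -0.0467, 0.0494] 0.82
out 2490 316.5 273.4 0.92
out 4911 139.3 84.3 0.77
out 1401 16.1 243.9 0.72
none 0 [-31. 268.]
none 3 [158. 415.]
w5 {1: [0.5211, 0.0721, 2.4852, 35.982], 2: [0.6491, 0.0921, 147.4594, 35.0619]}
[0.5951 0.0179 0.155 ] 8.88 [-0.2 -0.   0.2  0. ]
none 0 [-31. 268.]
none 3 [158. 415.]
w5 {1: [0.5211, 0.072, 2.3236, 35.9126], 2: [0.6489, 0.0919, 147.4373, 35.062]}
[0.595  0.0177 0.154 ] 8.83 [-0.3 -0.   0.3  0. ]
d [0.0011 0.0001 0.0544] wz -0.02 tilt [ 0.   -0.02] yaw 147.58 J6 -59.3 t 11.22
```

Scaled: 0.0535 m is 0.107, 0.02 m is 0.04, 0.1 degrees is 0.0006.

Request:
{"fn": "play_rows", "kwargs": {
  "motion": [
    [[0.002,0,0.04,0,0,0.0006],[0.002,0,0.08,0,0,0.0006],[0.002,0,0.107,0,0,0.0006],[0.002,0,0.107,0,0,0.0006]]
  ]
}}

```text
time_s: 11.55
position: [0.6473, 0.0918, 0.08]
tcp_rot: [[-0.844, 0.537, -0.006], [0.537, 0.844, 0.0], [0.006, -0.003, -1.0]]
force: [-1.2, -0.5, 0.1]
opening: 0.461
grasp_force: 0.0
```

Request:
{"fn": "play_rows", "kwargs": {
  "motion": [
    [[0,0,0,0,0,0],[0,0,0,0,0,0],[0,0,0,0,0,0],[0,0,0,0,0,0],[0,0,0,0,0,0],[0,0,0,0,0,0]]
  ],
  "fingers": 0.0
}}

```text
time_s: 12.05
position: [0.6497, 0.0912, 0.0841]
tcp_rot: [[-0.845, 0.535, 0.0], [0.535, 0.845, -0.002], [-0.001, -0.001, -1.0]]
force: [-3.0, -3.6, 4.1]
opening: 0.133
grasp_force: 30.0
```

```bash
python3 st.py 1
```

```text
yaw [147.63] Mz [0.005] tau6 [0.004] M [-0.538  0.198  0.005] F [-3.  -3.6  4.1] p [0.6497 0.0912 0.0841] op 11.58mm g 30 J6 -59.3 t 12.05
```

Scaled: 11 degrees is 0.0611.

Request:
{"fn": "play_rows", "kwargs": {
  "motion": [
    [[0,0,0,0,0,0.0222],[0,0,0,0,0,0.0444],[0,0,0,0,0,0.0611],[0,0,0,0,0,0.0611],[0,0,0,0,0,0.0611]]
  ]
}}

```text
time_s: 12.47
position: [0.6497, 0.0911, 0.0841]
tcp_rot: [[-0.728, 0.686, 0.0], [0.686, 0.728, -0.001], [-0.001, -0.001, -1.0]]
force: [-2.8, -3.6, 5.9]
opening: 0.136
grasp_force: 30.0
```

```bash
python3 st.py 3
```

```text
yaw [136.69 136.7  136.69] Mz [-0.007 -0.007  0.004] tau6 [0.04  0.012 0.008] M [-0.677  0.278 -0.003] F [-2.  -3.4  5.7] p [0.6497 0.0911 0.0841] op 11.68mm g 30 J6 -48.4 t 12.57
```

Scaled: 5 degrees is 0.0278.

Request:
{"fn": "play_rows", "kwargs": {
  "motion": [
    [[0,0,0,0,0,0.0167],[0,0,0,0,0,0.0278],[0,0,0,0,0,0.0278],[0,0,0,0,0,0.0278]]
  ]
}}

```text
time_s: 12.9
position: [0.6497, 0.0911, 0.0841]
tcp_rot: [[-0.665, 0.747, 0.0], [0.747, 0.665, -0.001], [-0.001, -0.001, -1.0]]
force: [-3.4, -3.9, 5.4]
opening: 0.137
grasp_force: 30.0
```

```bash
python3 st.py 3
```

```text
yaw [131.7 131.7 131.7] Mz [ 0.023 -0.06   0.087] tau6 [0.034 0.02  0.018] M [-0.705  0.266  0.017] F [-2.5 -3.7  5.9] p [0.6497 0.0911 0.0841] op 11.50mm g 30 J6 -43.4 t 13.00
```

Scaled: 5 degrees is 0.0278.

Request:
{"fn": "play_rows", "kwargs": {
  "motion": [
    [[0,0,0,0,0,0.0167],[0,0,0,0,0,0.0278],[0,0,0,0,0,0.0278],[0,0,0,0,0,0.0278]]
  ]
}}

```text
time_s: 13.33
position: [0.6497, 0.0911, 0.0841]
tcp_rot: [[-0.598, 0.802, 0.0], [0.802, 0.598, -0.001], [-0.001, -0.001, -1.0]]
force: [-1.7, -3.5, 6.5]
opening: 0.136
grasp_force: 30.0
```

```bash
python3 st.py 3
```

```text
yaw [126.7 126.7 126.7] Mz [-0.031 -0.024 -0.032] tau6 [0.034 0.02  0.018] M [-0.705  0.247 -0.029] F [-2.  -3.6  6.1] p [0.6497 0.0911 0.084 ] op 11.85mm g 30 J6 -38.4 t 13.43
```

Loose still at 21°; continue.

Scaled: 5 degrees is 0.0278.

Request:
{"fn": "play_rows", "kwargs": {
  "motion": [
    [[0,0,0,0,0,0.0167],[0,0,0,0,0,0.0278],[0,0,0,0,0,0.0278],[0,0,0,0,0,0.0278]]
  ]
}}

```text
time_s: 13.77
position: [0.6497, 0.0911, 0.0841]
tcp_rot: [[-0.525, 0.851, 0.0], [0.851, 0.525, -0.001], [-0.001, -0.001, -1.0]]
force: [-3.0, -4.5, 6.1]
opening: 0.135
grasp_force: 30.0
```

```bash
python3 st.py 3
```

```text
yaw [121.7 121.7 121.7] Mz [0.002 0.001 0.01 ] tau6 [0.034 0.02  0.018] M [-0.723  0.306  0.004] F [-2.4 -4.1  5.5] p [0.6497 0.091  0.0841] op 12.11mm g 30 J6 -33.4 t 13.87
```

Scaled: 5 degrees is 0.0278.

Request:
{"fn": "play_rows", "kwargs": {
  "motion": [
    [[0,0,0,0,0,0.0167],[0,0,0,0,0,0.0278],[0,0,0,0,0,0.0278],[0,0,0,0,0,0.0278]]
  ]
}}

```text
time_s: 14.2
position: [0.6496, 0.0911, 0.0841]
tcp_rot: [[-0.45, 0.893, -0.0], [0.893, 0.45, -0.002], [-0.001, -0.001, -1.0]]
force: [-2.5, -4.4, 6.0]
opening: 0.139
grasp_force: 30.0
```

```bash
python3 st.py 3
```

```text
yaw [116.72 116.72 116.72] Mz [0.081 0.102 0.068] tau6 [0.111 0.097 0.095] M [-0.733  0.281  0.084] F [-2.7 -3.3  5.8] p [0.6497 0.0911 0.084 ] op 11.58mm g 30 J6 -28.4 t 14.30
```

Scaled: 5 degrees is 0.0278.

Request:
{"fn": "play_rows", "kwargs": {
  "motion": [
    [[0,0,0,0,0,0.0167],[0,0,0,0,0,0.0278],[0,0,0,0,0,0.0278],[0,0,0,0,0,0.0278]]
  ]
}}

```text
time_s: 14.63
position: [0.6496, 0.0911, 0.0841]
tcp_rot: [[-0.371, 0.929, 0.0], [0.929, 0.371, -0.002], [-0.002, -0.001, -1.0]]
force: [-2.3, -4.8, 5.3]
opening: 0.133
grasp_force: 30.0
```

```bash
python3 st.py 3
```

```text
yaw [111.76 111.77 111.77] Mz [0.228 0.266 0.23 ] tau6 [0.257 0.243 0.241] M [-0.762  0.317  0.241] F [-2.1 -4.2  5.6] p [0.6496 0.0911 0.084 ] op 11.66mm g 30 J6 -23.4 t 14.73
```

Scaled: 18.3 degrees is 0.1017.

Request:
{"fn": "play_rows", "kwargs": {
  "motion": [
    [[0,0,0,0,0,0.0222],[0,0,0,0,0,0.0444],[0,0,0,0,0,0.0667],[0,0,0,0,0,0.0889],[0,0,0,0,0,0.1017],[0,0,0,0,0,0.1017],[0,0,0,0,0,0.1017]]
  ]
}}

```text
time_s: 15.32
position: [0.6496, 0.091, 0.0841]
tcp_rot: [[-0.061, 0.998, -0.0], [0.998, 0.061, -0.002], [-0.002, -0.0, -1.0]]
force: [-2.9, -3.1, 6.1]
opening: 0.134
grasp_force: 30.0
```

```bash
python3 st.py 3
```

```text
yaw [93.49 93.49 93.49] Mz [0.333 0.309 0.296] tau6 [0.329 0.313 0.311] M [-0.789  0.373  0.313] F [-2.6 -3.8  5.8] p [0.6496 0.091  0.084 ] op 11.70mm g 30 J6 -5.1 t 15.42
```

Request:
{"fn": "play_rows", "kwargs": {
  "motion": [
    [[0,0,0,0,0,0],[0,0,0,0,0,0],[0,0,0,0,0,0],[0,0,0,0,0,0],[0,0,0,0,0,0]]
  ],
  "fingers": 0.04
}}

```text
time_s: 15.83
position: [0.6497, 0.0924, 0.0828]
tcp_rot: [[-0.058, 0.998, -0.0], [0.998, 0.058, 0.001], [0.001, -0.0, -1.0]]
force: [0.9, 0.1, 0.7]
opening: 0.412
grasp_force: 0.0
```

Scaled: -0.08 m is -0.16, -0.06 m is -0.12, -10 degrees is -0.0556.

Request:
{"fn": "play_rows", "kwargs": {
  "motion": [
    [[0,0,-0.06,0,0,0],[0,0,-0.12,0,0,-0.0278],[0,0,-0.16,0,0,-0.0556],[0,0,-0.16,0,0,-0.0556],[0,0,-0.16,0,0,-0.0556]]
  ]
}}

```text
time_s: 16.25
position: [0.6506, 0.0922, 0.1645]
tcp_rot: [[-0.229, 0.973, 0.003], [0.973, 0.229, 0.0], [-0.001, 0.003, -1.0]]
force: [-0.2, 0.1, -0.2]
opening: 0.463
grasp_force: 0.0
```

```bash
python3 look.py w6; python3 two.py w6;python3 go.py 0.5210 0.0720 0.135 182.3
```

```text
16.45 [0.6485, 0.0921, 0.1614]
knob [0.5241, 0.074, 0.0858] 0.81
knob [0.6639, -0.0277, 0.0701] 0.67
knob [0.6488, 0.0974, 0.0944] 0.66
out 3133 107.3 241.0 0.88
out 1928 314.9 256.7 0.62
out 1060 297.7 405.9 0.61
none 0 [118. 427.]
none 3 [302. 434.]
w6 {1: [0.5209, 0.0723, 2.5037, 36.5566], 2: [0.649, 0.0923, 100.3351, 35.7417]}
[0.595  0.0181 0.1548] 8.87 [-0.2 -0.   0.2  0. ]
none 0 [118. 427.]
none 3 [302. 434.]
w6 {1: [0.5209, 0.0723, 2.4098, 35.4344], 2: [0.649, 0.0923, 99.9928, 35.6835]}
[0.595  0.0181 0.1549] 8.88 [-0.2 -0.   0.2  0. ]
d [ 0.0097 -0.1286  0.0268] wz -79.04 tilt [ 0.01 -0.2 ] yaw 103.26 J6 -14.9 t 16.45
```

Scaled: -0.1286 m is -0.2572, 0.0268 m is 0.0536, -56 degrees is -0.3111.

Request:
{"fn": "play_rows", "kwargs": {
  "motion": [
    [[0,-0.06,0,0,0,-0.0389],[0,-0.12,0.01,0,0,-0.0778],[0.01,-0.18,0.02,0,0,-0.1167],[0.0194,-0.22,0.04,0,0,-0.1556],[0.0194,-0.25,0.0536,0,0,-0.1944],[0.0194,-0.2572,0.0536,0,0,-0.2333],[0.0194,-0.2572,0.0536,0,0,-0.2722],[0.0194,-0.2572,0.0536,0,0,-0.3111]]
  ]
}}

```text
time_s: 17.12
position: [0.5209, 0.0719, 0.1351]
tcp_rot: [[-0.937, 0.349, -0.003], [0.349, 0.937, 0.0], [0.003, -0.001, -1.0]]
force: [1.6, 0.1, 0.3]
opening: 0.461
grasp_force: 0.0
```

Scaled: -23 degrees is -0.1278.

Request:
{"fn": "play_rows", "kwargs": {
  "motion": [
    [[0,0,0,0,0,-0.0389],[0,0,0,0,0,-0.0778],[0,0,0,0,0,-0.1111],[0,0,0,0,0,-0.1278],[0,0,0,0,0,-0.1278],[0,0,0,0,0,-0.1278],[0,0,0,0,0,-0.1278]]
  ]
}}

```text
time_s: 17.7
position: [0.522, 0.0719, 0.1358]
tcp_rot: [[-0.999, -0.038, -0.001], [-0.038, 0.999, 0.0], [0.001, 0.0, -1.0]]
force: [1.3, 0.5, 0.6]
opening: 0.462
grasp_force: 0.0
```

```bash
python3 go.py 0.5210 0.0721 0.082 182.3
```

```text
d [0.0009 0.0002 0.0538] wz -0.1 tilt [ 0.01 -0.07] yaw -177.8 J6 -96.5 t 17.7
```

Scaled: 0.0535 m is 0.107, 0.001 m is 0.002.

Request:
{"fn": "play_rows", "kwargs": {
  "motion": [
    [[0.002,0,0.04,0,0,0],[0.002,0,0.08,0,0,0],[0.002,0,0.107,0,0,0],[0.002,0,0.107,0,0,0]]
  ]
}}

```text
time_s: 18.03
position: [0.5193, 0.0719, 0.0804]
tcp_rot: [[-0.999, -0.039, -0.006], [-0.039, 0.999, 0.0], [0.006, 0.001, -1.0]]
force: [0.3, 0.9, 0.5]
opening: 0.462
grasp_force: 0.0
```

Request:
{"fn": "play_rows", "kwargs": {
  "motion": [
    [[0,0,0,0,0,0],[0,0,0,0,0,0],[0,0,0,0,0,0],[0,0,0,0,0,0],[0,0,0,0,0,0],[0,0,0,0,0,0]]
  ],
  "fingers": 0.0
}}

```text
time_s: 18.53
position: [0.5218, 0.0714, 0.0836]
tcp_rot: [[-0.999, -0.041, 0.001], [-0.041, 0.999, -0.001], [-0.001, -0.001, -1.0]]
force: [0.2, -1.0, 3.0]
opening: 0.133
grasp_force: 30.0
```

```bash
python3 st.py 1
```

```text
yaw [-177.67] Mz [-0.028] tau6 [0.009] M [-0.188 -0.073 -0.028] F [ 0.2 -1.   3. ] p [0.5218 0.0714 0.0836] op 11.60mm g 30 J6 -96.6 t 18.53
```

Scaled: 11 degrees is 0.0611.

Request:
{"fn": "play_rows", "kwargs": {
  "motion": [
    [[0,0,0,0,0,0.0222],[0,0,0,0,0,0.0444],[0,0,0,0,0,0.0611],[0,0,0,0,0,0.0611],[0,0,0,0,0,0.0611]]
  ]
}}

```text
time_s: 18.95
position: [0.5218, 0.0713, 0.0836]
tcp_rot: [[-0.989, 0.15, 0.001], [0.15, 0.989, -0.001], [-0.002, -0.001, -1.0]]
force: [-0.9, -3.9, 5.1]
opening: 0.137
grasp_force: 30.0
```

```bash
python3 st.py 3
```

```text
yaw [171.39 171.39 171.39] Mz [ 0.033  0.021 -0.02 ] tau6 [0.051 0.007 0.008] M [-0.619 -0.045  0.011] F [-0.9 -3.8  5.5] p [0.5218 0.0713 0.0835] op 11.73mm g 30 J6 -85.7 t 19.05
```

Scaled: 5 degrees is 0.0278.

Request:
{"fn": "play_rows", "kwargs": {
  "motion": [
    [[0,0,0,0,0,0.0167],[0,0,0,0,0,0.0278],[0,0,0,0,0,0.0278],[0,0,0,0,0,0.0278]]
  ]
}}

```text
time_s: 19.38
position: [0.5218, 0.0712, 0.0835]
tcp_rot: [[-0.972, 0.235, 0.001], [0.235, 0.972, -0.001], [-0.002, -0.001, -1.0]]
force: [-0.6, -4.4, 5.5]
opening: 0.135
grasp_force: 30.0
```

```bash
python3 st.py 3
```

```text
yaw [166.39 166.39 166.4 ] Mz [0.042 0.045 0.025] tau6 [0.037 0.023 0.021] M [-0.671 -0.024  0.038] F [-0.7 -4.3  5.9] p [0.5218 0.0712 0.0835] op 11.45mm g 30 J6 -80.7 t 19.48
```

Scaled: 5 degrees is 0.0278.

Request:
{"fn": "play_rows", "kwargs": {
  "motion": [
    [[0,0,0,0,0,0.0167],[0,0,0,0,0,0.0278],[0,0,0,0,0,0.0278],[0,0,0,0,0,0.0278]]
  ]
}}

```text
time_s: 19.82
position: [0.5218, 0.0711, 0.0835]
tcp_rot: [[-0.948, 0.319, 0.001], [0.319, 0.948, -0.001], [-0.002, -0.001, -1.0]]
force: [0.5, -5.4, 4.9]
opening: 0.132
grasp_force: 30.0
```

```bash
python3 st.py 3
```

```text
yaw [161.4 161.4 161.4] Mz [ 0.043  0.036 -0.016] tau6 [0.037 0.023 0.021] M [-0.709 -0.016  0.021] F [-0.3 -4.8  5.5] p [0.5218 0.0711 0.0835] op 11.67mm g 30 J6 -75.7 t 19.92
```

Scaled: 5 degrees is 0.0278.

Request:
{"fn": "play_rows", "kwargs": {
  "motion": [
    [[0,0,0,0,0,0.0167],[0,0,0,0,0,0.0278],[0,0,0,0,0,0.0278],[0,0,0,0,0,0.0278]]
  ]
}}

```text
time_s: 20.25
position: [0.5218, 0.0711, 0.0835]
tcp_rot: [[-0.916, 0.4, 0.001], [0.4, 0.916, -0.001], [-0.002, -0.001, -1.0]]
force: [-0.9, -4.8, 6.3]
opening: 0.139
grasp_force: 30.0
```

```bash
python3 st.py 3
```

```text
yaw [156.4 156.4 156.4] Mz [-0.034  0.015  0.002] tau6 [0.037 0.023 0.021] M [-0.798  0.008 -0.006] F [-0.9 -4.2  6.3] p [0.5218 0.0711 0.0835] op 11.97mm g 30 J6 -70.7 t 20.35
```

Scaled: 5 degrees is 0.0278.

Request:
{"fn": "play_rows", "kwargs": {
  "motion": [
    [[0,0,0,0,0,0.0167],[0,0,0,0,0,0.0278],[0,0,0,0,0,0.0278],[0,0,0,0,0,0.0278]]
  ]
}}

```text
time_s: 20.68
position: [0.5217, 0.071, 0.0835]
tcp_rot: [[-0.878, 0.478, 0.001], [0.478, 0.878, -0.001], [-0.002, -0.001, -1.0]]
force: [-0.7, -4.5, 6.2]
opening: 0.136
grasp_force: 30.0
```

```bash
python3 st.py 3
```

```text
yaw [151.42 151.43 151.43] Mz [0.104 0.066 0.134] tau6 [0.106 0.092 0.09 ] M [-0.827  0.036  0.101] F [-0.9 -4.2  6.1] p [0.5218 0.071  0.0835] op 12.29mm g 30 J6 -65.7 t 20.78
```

Scaled: 5 degrees is 0.0278.

Request:
{"fn": "play_rows", "kwargs": {
  "motion": [
    [[0,0,0,0,0,0.0167],[0,0,0,0,0,0.0278],[0,0,0,0,0,0.0278],[0,0,0,0,0,0.0278]]
  ]
}}

```text
time_s: 21.12
position: [0.5217, 0.071, 0.0835]
tcp_rot: [[-0.834, 0.552, 0.001], [0.552, 0.834, -0.002], [-0.002, -0.001, -1.0]]
force: [-1.8, -5.3, 6.1]
opening: 0.137
grasp_force: 30.0
```

```bash
python3 st.py 3
```

```text
yaw [146.48 146.48 146.48] Mz [0.234 0.269 0.188] tau6 [0.259 0.246 0.243] M [-0.865  0.012  0.23 ] F [-1.1 -4.9  6.2] p [0.5217 0.071  0.0835] op 11.95mm g 30 J6 -60.7 t 21.22
```

Scaled: 18.4 degrees is 0.1022.

Request:
{"fn": "play_rows", "kwargs": {
  "motion": [
    [[0,0,0,0,0,0.0222],[0,0,0,0,0,0.0444],[0,0,0,0,0,0.0667],[0,0,0,0,0,0.0889],[0,0,0,0,0,0.1022],[0,0,0,0,0,0.1022],[0,0,0,0,0,0.1022]]
  ]
}}

```text
time_s: 21.8
position: [0.5216, 0.0708, 0.0835]
tcp_rot: [[-0.617, 0.787, 0.001], [0.787, 0.617, -0.002], [-0.002, -0.001, -1.0]]
force: [-1.5, -5.4, 5.9]
opening: 0.138
grasp_force: 30.0
```

```bash
python3 st.py 3
```

```text
yaw [128.11 128.12 128.12] Mz [0.284 0.339 0.291] tau6 [0.333 0.316 0.313] M [-1.03   0.083  0.305] F [-1.4 -5.4  6.8] p [0.5215 0.0708 0.0835] op 11.85mm g 30 J6 -42.3 t 21.90
```

Request:
{"fn": "play_rows", "kwargs": {
  "motion": [
    [[0,0,0,0,0,0],[0,0,0,0,0,0],[0,0,0,0,0,0],[0,0,0,0,0,0],[0,0,0,0,0,0]]
  ],
  "fingers": 0.04
}}

```text
time_s: 22.32
position: [0.5211, 0.0722, 0.0826]
tcp_rot: [[-0.614, 0.789, -0.0], [0.789, 0.614, 0.0], [0.001, -0.0, -1.0]]
force: [0.4, -0.7, -0.7]
opening: 0.413
grasp_force: 0.0
```

Scaled: -0.08 m is -0.16, -0.06 m is -0.12, -10 degrees is -0.0556.

Request:
{"fn": "play_rows", "kwargs": {
  "motion": [
    [[0,0,-0.06,0,0,0],[0,0,-0.12,0,0,-0.0278],[0,0,-0.16,0,0,-0.0556],[0,0,-0.16,0,0,-0.0556],[0,0,-0.16,0,0,-0.0556]]
  ]
}}

```text
time_s: 22.73
position: [0.5219, 0.0721, 0.1638]
tcp_rot: [[-0.741, 0.671, 0.003], [0.671, 0.741, 0.0], [-0.002, 0.002, -1.0]]
force: [-0.4, 0.4, 0.3]
opening: 0.46
grasp_force: 0.0
```

```bash
python3 look.py w7; python3 two.py w7;python3 go.py 0.6690 -0.0366 0.135 161.2
```

```text
22.9333 [0.5203, 0.072, 0.1615]
knob [0.519, 0.0735, 0.0931] 0.6
foot [0.5371, 0.1553, 0.0054] 0.73
out 2036 314.9 255.6 0.73
out 1801 477.1 226.1 0.55
none 0 [201. 408.]
none 2 [465. 383.]
none 3 [348. 494.]
w7 {1: [0.5204, 0.0722, 134.8821, 36.1488]}
none 0 [201. 408.]
none 2 [465. 383.]
none 3 [348. 494.]
w7 {1: [0.5206, 0.072, 134.7254, 35.5854]}
d [-0.1832  0.0193  0.0261] wz -23.35 tilt [ 0.02 -0.17] yaw 137.85 J6 -52.2 t 22.93
```

Scaled: -0.1832 m is -0.3664, 0.0261 m is 0.0522, -23.3 degrees is -0.1294.

Request:
{"fn": "play_rows", "kwargs": {
  "motion": [
    [[-0.076,0.008,0,0,0,-0.0278],[-0.152,0.016,0,0,0,-0.0556],[-0.228,0.024,0.02,0,0,-0.0833],[-0.3,0.032,0.04,0,0,-0.1111],[-0.35,0.038,0.052,0,0,-0.1294],[-0.3664,0.0386,0.0522,0,0,-0.1294],[-0.3664,0.0386,0.0522,0,0,-0.1294],[-0.3664,0.0386,0.0522,0,0,-0.1294]]
  ]
}}

```text
time_s: 23.6
position: [0.6686, -0.0361, 0.1355]
tcp_rot: [[-0.946, 0.324, -0.004], [0.324, 0.946, 0.001], [0.004, 0.0, -1.0]]
force: [-0.6, -0.2, 0.1]
opening: 0.461
grasp_force: 0.0
```

Request:
{"fn": "play_rows", "kwargs": {
  "motion": [
    [[0,0,0,0,0,0],[0,0,0,0,0,0]]
  ]
}}

```text
time_s: 23.77
position: [0.6687, -0.0353, 0.1369]
tcp_rot: [[-0.947, 0.322, -0.002], [0.322, 0.947, 0.001], [0.002, 0.0, -1.0]]
force: [-0.0, -0.3, -0.8]
opening: 0.459
grasp_force: 0.0
```

```bash
python3 look.py w8; python3 two.py w8; python3 go.py 0.6690 -0.0366 0.082 161.2
```

```text
23.9667 [0.6697, -0.0359, 0.1373]
knob [0.6675, -0.0316, 0.0931] 0.96
knob [0.5459, -0.0542, 0.0885] 0.85
knob [0.6464, 0.0902, 0.0919] 0.56
foot [0.555, -0.0547, 0.0546] 0.77
out 4472 536.5 165.7 0.84
out 4651 187.6 53.7 0.62
out 2380 314.5 275.0 0.61
none 1 [ 444. -118.]
w8 {0: [0.541, -0.0564, 90.2166, 36.0869], 2: [0.6493, 0.0916, 100.3019, 36.1721], 3: [0.6689, -0.0366, 161.0534, 35.4597]}
[0.595  0.0176 0.1534] 8.79 [-0.3 -0.1  0.   0.2  0.3 -0.1]
none 1 [ 444. -118.]
w8 {0: [0.541, -0.0564, 90.4168, 35.8399], 2: [0.6493, 0.0915, 100.4659, 35.9693], 3: [0.6655, -0.0354, 161.0534, 27.1704]}
[0.5939 0.0181 0.1501] 8.6 [-1.6  0.5 -0.8  0.6  2.5 -1.1]
d [ 0.0005 -0.0009  0.0553] wz 0.03 tilt [-0.    0.01] yaw 161.23 J6 -83.8 t 23.97
```

Scaled: 0.0545 m is 0.109, 0.0005 m is 0.001.

Request:
{"fn": "play_rows", "kwargs": {
  "motion": [
    [[0.001,-0.0014,0.04,0,0,0],[0.001,-0.0014,0.08,0,0,0],[0.001,-0.0014,0.109,0,0,0],[0.001,-0.0014,0.109,0,0,0]]
  ]
}}

```text
time_s: 24.3
position: [0.6668, -0.0364, 0.0792]
tcp_rot: [[-0.947, 0.322, -0.006], [0.322, 0.947, 0.001], [0.006, -0.001, -1.0]]
force: [-0.5, 0.1, -0.1]
opening: 0.458
grasp_force: 0.0
```

Request:
{"fn": "play_rows", "kwargs": {
  "motion": [
    [[0,0,0,0,0,0],[0,0,0,0,0,0],[0,0,0,0,0,0],[0,0,0,0,0,0],[0,0,0,0,0,0],[0,0,0,0,0,0]]
  ],
  "fingers": 0.0
}}

```text
time_s: 24.8
position: [0.6699, -0.0375, 0.0832]
tcp_rot: [[-0.947, 0.322, 0.001], [0.322, 0.947, -0.001], [-0.002, -0.0, -1.0]]
force: [-0.5, -0.3, 2.4]
opening: 0.134
grasp_force: 30.0
```

```bash
python3 st.py 1
```

```text
yaw [161.2] Mz [0.031] tau6 [0.] M [-0.019 -0.074  0.031] F [-0.5 -0.3  2.4] p [ 0.6699 -0.0375  0.0832] op 11.66mm g 30 J6 -83.9 t 24.80
```

Scaled: 11 degrees is 0.0611.

Request:
{"fn": "play_rows", "kwargs": {
  "motion": [
    [[0,0,0,0,0,0.0222],[0,0,0,0,0,0.0444],[0,0,0,0,0,0.0611],[0,0,0,0,0,0.0611],[0,0,0,0,0,0.0611]]
  ]
}}

```text
time_s: 25.22
position: [0.6699, -0.0376, 0.0832]
tcp_rot: [[-0.868, 0.496, 0.001], [0.496, 0.868, -0.001], [-0.001, -0.0, -1.0]]
force: [-0.7, -0.9, 4.0]
opening: 0.135
grasp_force: 30.0
```

```bash
python3 st.py 3
```

```text
yaw [150.27 150.26 150.25] Mz [-0.032  0.002  0.063] tau6 [ 0.048  0.012 -0.005] M [-0.153  0.045  0.011] F [-0.9 -0.9  5.4] p [ 0.6699 -0.0376  0.0832] op 11.81mm g 30 J6 -73.0 t 25.32
```

Scaled: 5 degrees is 0.0278.

Request:
{"fn": "play_rows", "kwargs": {
  "motion": [
    [[0,0,0,0,0,0.0167],[0,0,0,0,0,0.0278],[0,0,0,0,0,0.0278],[0,0,0,0,0,0.0278]]
  ]
}}

```text
time_s: 25.65
position: [0.6699, -0.0376, 0.0832]
tcp_rot: [[-0.822, 0.57, 0.001], [0.57, 0.822, -0.001], [-0.001, 0.0, -1.0]]
force: [-1.0, -1.0, 5.3]
opening: 0.132
grasp_force: 30.0
```

```bash
python3 st.py 3
```

```text
yaw [145.25 145.25 145.25] Mz [0.019 0.015 0.084] tau6 [0.034 0.02  0.018] M [-0.188  0.078  0.039] F [-0.9 -1.   5.6] p [ 0.6699 -0.0376  0.0831] op 11.56mm g 30 J6 -68.0 t 25.75
```

Scaled: 5 degrees is 0.0278.

Request:
{"fn": "play_rows", "kwargs": {
  "motion": [
    [[0,0,0,0,0,0.0167],[0,0,0,0,0,0.0278],[0,0,0,0,0,0.0278],[0,0,0,0,0,0.0278]]
  ]
}}

```text
time_s: 26.08
position: [0.6699, -0.0377, 0.0832]
tcp_rot: [[-0.769, 0.639, 0.001], [0.639, 0.769, -0.001], [-0.001, 0.0, -1.0]]
force: [-0.8, -1.4, 5.7]
opening: 0.135
grasp_force: 30.0
```

```bash
python3 st.py 3
```

```text
yaw [140.25 140.25 140.25] Mz [ 0.075 -0.008  0.064] tau6 [0.034 0.02  0.018] M [-0.191  0.066  0.044] F [-1.1 -1.7  5.3] p [ 0.6698 -0.0377  0.0831] op 11.70mm g 30 J6 -63.0 t 26.18
```

Scaled: 5 degrees is 0.0278.

Request:
{"fn": "play_rows", "kwargs": {
  "motion": [
    [[0,0,0,0,0,0.0167],[0,0,0,0,0,0.0278],[0,0,0,0,0,0.0278],[0,0,0,0,0,0.0278]]
  ]
}}

```text
time_s: 26.52
position: [0.6698, -0.0377, 0.0832]
tcp_rot: [[-0.71, 0.704, 0.001], [0.704, 0.71, -0.001], [-0.001, 0.0, -1.0]]
force: [-1.1, -1.3, 5.0]
opening: 0.137
grasp_force: 30.0
```

```bash
python3 st.py 3
```

```text
yaw [135.25 135.25 135.25] Mz [0.028 0.027 0.002] tau6 [0.034 0.02  0.018] M [-0.274  0.097  0.019] F [-1.7 -1.6  5.8] p [ 0.6698 -0.0377  0.0831] op 11.98mm g 30 J6 -58.0 t 26.62
```

Scaled: 5 degrees is 0.0278.

Request:
{"fn": "play_rows", "kwargs": {
  "motion": [
    [[0,0,0,0,0,0.0167],[0,0,0,0,0,0.0278],[0,0,0,0,0,0.0278],[0,0,0,0,0,0.0278]]
  ]
}}

```text
time_s: 26.95
position: [0.6698, -0.0377, 0.0831]
tcp_rot: [[-0.646, 0.763, 0.001], [0.763, 0.646, -0.001], [-0.001, 0.0, -1.0]]
force: [-1.3, -1.5, 5.6]
opening: 0.142
grasp_force: 30.0
```

```bash
python3 st.py 3
```

```text
yaw [130.25 130.26 130.25] Mz [0.019 0.067 0.02 ] tau6 [0.034 0.02  0.018] M [-0.285  0.1    0.035] F [-1.3 -1.6  5.4] p [ 0.6698 -0.0377  0.0831] op 11.64mm g 30 J6 -53.0 t 27.05
```

Scaled: 5 degrees is 0.0278.

Request:
{"fn": "play_rows", "kwargs": {
  "motion": [
    [[0,0,0,0,0,0.0167],[0,0,0,0,0,0.0278],[0,0,0,0,0,0.0278],[0,0,0,0,0,0.0278]]
  ]
}}

```text
time_s: 27.38
position: [0.6697, -0.0378, 0.0831]
tcp_rot: [[-0.577, 0.817, 0.001], [0.817, 0.577, -0.001], [-0.001, 0.0, -1.0]]
force: [-0.8, -1.6, 6.7]
opening: 0.138
grasp_force: 30.0
```

```bash
python3 st.py 3
```

```text
yaw [125.25 125.25 125.26] Mz [-0.019  0.018 -0.035] tau6 [0.034 0.02  0.018] M [-0.297  0.118 -0.012] F [-0.9 -1.9  6.3] p [ 0.6698 -0.0378  0.0831] op 11.55mm g 30 J6 -48.0 t 27.48
```

Scaled: 5 degrees is 0.0278.

Request:
{"fn": "play_rows", "kwargs": {
  "motion": [
    [[0,0,0,0,0,0.0167],[0,0,0,0,0,0.0278],[0,0,0,0,0,0.0278],[0,0,0,0,0,0.0278]]
  ]
}}

```text
time_s: 27.82
position: [0.6697, -0.0378, 0.0831]
tcp_rot: [[-0.504, 0.864, 0.001], [0.864, 0.504, -0.001], [-0.001, 0.0, -1.0]]
force: [-1.9, -1.4, 5.8]
opening: 0.136
grasp_force: 30.0
```

```bash
python3 st.py 3
```

```text
yaw [120.25 120.26 120.25] Mz [0.061 0.009 0.023] tau6 [0.034 0.02  0.018] M [-0.299  0.145  0.031] F [-1.6 -1.2  5.7] p [ 0.6697 -0.0378  0.0831] op 11.82mm g 30 J6 -43.0 t 27.92
```

Scaled: 5 degrees is 0.0278.

Request:
{"fn": "play_rows", "kwargs": {
  "motion": [
    [[0,0,0,0,0,0.0167],[0,0,0,0,0,0.0278],[0,0,0,0,0,0.0278],[0,0,0,0,0,0.0278]]
  ]
}}

```text
time_s: 28.25
position: [0.6697, -0.0378, 0.0831]
tcp_rot: [[-0.427, 0.904, 0.001], [0.904, 0.427, -0.001], [-0.001, 0.0, -1.0]]
force: [-1.4, -2.5, 6.0]
opening: 0.135
grasp_force: 30.0
```

```bash
python3 st.py 3
```

```text
yaw [115.29 115.3  115.3 ] Mz [0.2   0.2   0.134] tau6 [0.176 0.162 0.16 ] M [-0.301  0.147  0.178] F [-1.1 -2.3  6.4] p [ 0.6697 -0.0378  0.0831] op 11.37mm g 30 J6 -38.0 t 28.35
```

Scaled: 5 degrees is 0.0278.

Request:
{"fn": "play_rows", "kwargs": {
  "motion": [
    [[0,0,0,0,0,0.0167],[0,0,0,0,0,0.0278],[0,0,0,0,0,0.0278],[0,0,0,0,0,0.0278]]
  ]
}}

```text
time_s: 28.68
position: [0.6696, -0.0378, 0.0831]
tcp_rot: [[-0.347, 0.938, 0.0], [0.938, 0.347, -0.001], [-0.002, -0.0, -1.0]]
force: [-0.4, -1.9, 6.2]
opening: 0.136
grasp_force: 30.0
```

```bash
python3 st.py 3
```

```text
yaw [110.32 110.32 110.33] Mz [0.264 0.221 0.234] tau6 [0.263 0.249 0.247] M [-0.296  0.158  0.24 ] F [-1.1 -1.8  6.1] p [ 0.6696 -0.0378  0.0831] op 12.16mm g 30 J6 -33.0 t 28.78
```

Scaled: 17 degrees is 0.0944.

Request:
{"fn": "play_rows", "kwargs": {
  "motion": [
    [[0,0,0,0,0,0.0222],[0,0,0,0,0,0.0444],[0,0,0,0,0,0.0667],[0,0,0,0,0,0.0833],[0,0,0,0,0,0.0944],[0,0,0,0,0,0.0944],[0,0,0,0,0,0.0944]]
  ]
}}

```text
time_s: 29.37
position: [0.6695, -0.0379, 0.0831]
tcp_rot: [[-0.058, 0.998, 0.0], [0.998, 0.058, -0.002], [-0.002, 0.0, -1.0]]
force: [-1.7, -2.0, 6.0]
opening: 0.138
grasp_force: 30.0
```

```bash
python3 st.py 3
```

```text
yaw [93.34 93.35 93.35] Mz [0.384 0.317 0.352] tau6 [0.331 0.317 0.314] M [-0.368  0.257  0.351] F [-1.6 -2.1  5.9] p [ 0.6695 -0.0379  0.0831] op 12.03mm g 30 J6 -16.0 t 29.47
```

Request:
{"fn": "play_rows", "kwargs": {
  "motion": [
    [[0,0,0,0,0,0],[0,0,0,0,0,0],[0,0,0,0,0,0],[0,0,0,0,0,0],[0,0,0,0,0,0]]
  ],
  "fingers": 0.04
}}

```text
time_s: 29.88
position: [0.6692, -0.0369, 0.0817]
tcp_rot: [[-0.056, 0.998, -0.001], [0.998, 0.056, 0.0], [0.0, -0.001, -1.0]]
force: [-0.2, -0.2, -0.3]
opening: 0.41
grasp_force: 0.0
```

Scaled: -0.08 m is -0.16, -0.06 m is -0.12.

Request:
{"fn": "play_rows", "kwargs": {
  "motion": [
    [[0,0,-0.06,0,0,0],[0,0,-0.12,0,0,0],[0,0,-0.16,0,0,0],[0,0,-0.16,0,0,0],[0,0,-0.16,0,0,0]]
  ]
}}

```text
time_s: 30.3
position: [0.6701, -0.0372, 0.1634]
tcp_rot: [[-0.056, 0.998, 0.003], [0.998, 0.056, -0.0], [-0.001, 0.003, -1.0]]
force: [0.2, -0.9, -0.6]
opening: 0.461
grasp_force: 0.0
```

```bash
python3 look.py w9; python3 two.py w9;python3 go.py 0.5407 -0.0562 0.135 90.2
```

```text
30.5 [0.6682, -0.0369, 0.1603]
knob [0.6681, -0.0337, 0.0904] 0.8
knob [0.6476, 0.0881, 0.0982] 0.78
knob [0.5279, 0.0717, 0.0893] 0.65
knob [0.546, -0.0535, 0.0849] 0.6
foot [0.5526, -0.0527, 0.0515] 0.97
out 1953 316.3 256.6 0.87
out 3156 115.9 274.4 0.85
out 2442 292.8 35.4 0.85
out 4576 52.8 51.6 0.61
w9 {0: [0.5409, -0.0563, 90.3376, 35.6391], 1: [0.5209, 0.0719, 134.4872, 36.1138], 2: [0.6499, 0.0874, 99.9265, 26.9406], 3: [0.6691, -0.0363, 100.2749, 35.8622]}
[0.5952 0.0167 0.1455] 8.34 [-0.6 -0.8  0.6 -0.4  0.2  3.  -0.1 -1.9]
w9 {0: [0.541, -0.0562, 90.4933, 35.5378], 1: [0.521, 0.0718, 134.4872, 35.8253], 2: [0.6499, 0.0874, 99.9265, 26.9406], 3: [0.669, -0.0363, 100.1783, 35.7735]}
[0.5952 0.0167 0.1456] 8.34 [-0.6 -0.8  0.5 -0.3  0.2  3.  -0.  -1.9]
d [-0.0122 -0.1283  0.0257] wz 2.99 tilt [ 0.05 -0.21] yaw 93.19 J6 -15.9 t 30.5
```

Scaled: -0.1283 m is -0.2566, 0.0257 m is 0.0514, 2.8 degrees is 0.0156.

Request:
{"fn": "play_rows", "kwargs": {
  "motion": [
    [[-0.006,-0.06,0,0,0,0.0156],[-0.012,-0.12,0,0,0,0.0156],[-0.018,-0.18,0.02,0,0,0.0156],[-0.024,-0.23,0.04,0,0,0.0156],[-0.0244,-0.2566,0.0514,0,0,0.0156],[-0.0244,-0.2566,0.0514,0,0,0.0156],[-0.0244,-0.2566,0.0514,0,0,0.0156],[-0.0244,-0.2566,0.0514,0,0,0.0156]]
  ]
}}

```text
time_s: 31.17
position: [0.5437, -0.0569, 0.1366]
tcp_rot: [[-0.007, 1.0, 0.002], [1.0, 0.007, -0.0], [-0.0, 0.002, -1.0]]
force: [0.7, -0.0, -0.6]
opening: 0.459
grasp_force: 0.0
```

```bash
python3 go.py 0.5407 -0.0562 0.082 90.3
```

```text
d [ 0.0007 -0.0031  0.0546] wz 0.08 tilt [-0.03  0.11] yaw 90.38 J6 -18.1 t 31.17
```

Scaled: 0.054 m is 0.108, 0.04 m is 0.08.

Request:
{"fn": "play_rows", "kwargs": {
  "motion": [
    [[0.0006,-0.0024,0.04,0,0,0],[0.0006,-0.0024,0.08,0,0,0],[0.0006,-0.0024,0.108,0,0,0],[0.0006,-0.0024,0.108,0,0,0],[0.0006,-0.0024,0.108,0,0,0],[0.0006,-0.0024,0.108,0,0,0]]
  ]
}}

```text
time_s: 31.67
position: [0.5424, -0.0564, 0.0832]
tcp_rot: [[-0.007, 1.0, 0.002], [1.0, 0.007, -0.001], [-0.001, 0.002, -1.0]]
force: [0.0, 0.4, 0.6]
opening: 0.463
grasp_force: 0.0
```

```bash
python3 st.py 2; python3 go.py 0.5407 -0.0562 0.082 90.3
```

```text
yaw [90.41 90.4 ] Mz [0.024 0.032] tau6 [0. 0.] M [ 0.016 -0.109  0.028] F [-0.2  0.   0.3] p [ 0.5423 -0.0565  0.0835] op 39.96mm g 0 J6 -18.1 t 31.72
d [ 0.0003 -0.0016  0.0015] wz 0.1 tilt [-0.05  0.15] yaw 90.4 J6 -18.1 t 31.72
```

Scaled: -0.0012 m is -0.0024, 0.001 m is 0.002.

Request:
{"fn": "play_rows", "kwargs": {
  "motion": [
    [[0,-0.0024,0.002,0,0,0],[0,-0.0024,0.002,0,0,0],[0,-0.0024,0.002,0,0,0],[0,-0.0024,0.002,0,0,0],[0,-0.0024,0.002,0,0,0],[0,-0.0024,0.002,0,0,0]]
  ],
  "fingers": 0.0
}}

```text
time_s: 32.22
position: [0.5407, -0.0564, 0.0821]
tcp_rot: [[-0.006, 1.0, 0.003], [1.0, 0.006, -0.0], [-0.0, 0.003, -1.0]]
force: [2.2, 0.0, 3.6]
opening: 0.139
grasp_force: 30.1
```

Scaled: 22 degrees is 0.1222.

Request:
{"fn": "play_rows", "kwargs": {
  "motion": [
    [[0,0,0,0,0,0.0222],[0,0,0,0,0,0.0444],[0,0,0,0,0,0.0667],[0,0,0,0,0,0.0889],[0,0,0,0,0,0.1111],[0,0,0,0,0,0.1222],[0,0,0,0,0,0.1222],[0,0,0,0,0,0.1222]]
  ]
}}

```text
time_s: 32.88
position: [0.541, -0.0564, 0.0821]
tcp_rot: [[0.366, 0.93, 0.003], [0.93, -0.366, -0.001], [0.0, 0.003, -1.0]]
force: [2.7, 0.4, 3.9]
opening: 0.131
grasp_force: 30.2
```

```bash
python3 st.py 3
```

```text
yaw [68.5  68.48 68.46] Mz [0.345 0.323 0.392] tau6 [0.4   0.376 0.372] M [ 0.209 -0.562  0.353] F [3.2 1.  3.7] p [ 0.541  -0.0565  0.0821] op 11.56mm g 30 J6 3.8 t 32.98
```

Scaled: 9.8 degrees is 0.0544.

Request:
{"fn": "play_rows", "kwargs": {
  "motion": [
    [[0,0,0,0,0,0.0222],[0,0,0,0,0,0.0417],[0,0,0,0,0,0.0544],[0,0,0,0,0,0.0544],[0,0,0,0,0,0.0544]]
  ]
}}

```text
time_s: 33.4
position: [0.5411, -0.0566, 0.0821]
tcp_rot: [[0.52, 0.854, 0.003], [0.854, -0.52, -0.001], [0.001, 0.003, -1.0]]
force: [5.0, 1.1, 4.0]
opening: 0.138
grasp_force: 30.4
```

```bash
python3 st.py 3
```

```text
yaw [58.68 58.66 58.65] Mz [0.398 0.399 0.422] tau6 [0.442 0.415 0.399] M [ 0.245 -0.904  0.406] F [5.  1.3 4.6] p [ 0.5411 -0.0565  0.0821] op 12.03mm g 30 J6 13.6 t 33.50
```

Request:
{"fn": "play_rows", "kwargs": {
  "motion": [
    [[0,0,0,0,0,0],[0,0,0,0,0,0],[0,0,0,0,0,0],[0,0,0,0,0,0],[0,0,0,0,0,0]]
  ],
  "fingers": 0.04
}}

```text
time_s: 33.92
position: [0.5331, -0.0523, 0.0816]
tcp_rot: [[0.523, 0.852, -0.014], [0.852, -0.523, 0.008], [-0.001, -0.016, -1.0]]
force: [-6.6, 11.3, 18.2]
opening: 0.408
grasp_force: 9.2
```

Scaled: -0.08 m is -0.16, -0.06 m is -0.12, -30 degrees is -0.1667.

Request:
{"fn": "play_rows", "kwargs": {
  "motion": [
    [[0,0,-0.06,0,0,0],[0,0,-0.12,0,0,-0.0278],[0,0,-0.16,0,0,-0.0667],[0,0,-0.16,0,0,-0.1056],[0,0,-0.16,0,0,-0.1444],[0,0,-0.16,0,0,-0.1667],[0,0,-0.16,0,0,-0.1667]]
  ]
}}

```text
time_s: 34.5
position: [0.5367, -0.0558, 0.1604]
tcp_rot: [[0.024, 1.0, -0.007], [1.0, -0.024, 0.002], [0.001, -0.007, -1.0]]
force: [1.1, 0.6, 0.1]
opening: 0.46
grasp_force: 0.0
```

```bash
python3 look.py w10; python3 two.py w10;python3 go.py 0.6494 0.0918 0.135 100.2
```

```text
34.7 [0.5385, -0.0561, 0.1608]
knob [0.5441, -0.0518, 0.0909] 0.94
knob [0.6445, 0.0801, 0.0847] 0.86
knob [0.5249, 0.0644, 0.0919] 0.63
knob [0.6664, -0.0344, 0.0853] 0.59
foot [0.5355, -0.0533, 0.0533] 0.87
foot [0.5956, 0.0299, 0.047] 0.54
out 2999 282.5 34.7 0.92
out 2252 323.9 260.1 0.86
out 3604 534.8 225.6 0.66
none 2 [549. -25.]
w10 {0: [0.5409, -0.0563, 67.5327, 35.9167], 1: [0.5214, 0.0716, 134.9763, 35.5761], 3: [0.6689, -0.0365, 99.931, 35.9105]}
[0.5952 0.0176 0.1525] 8.74 [-0.1 -0.2 -0.3  0.4  0.4 -0.2]
none 2 [549. -25.]
w10 {0: [0.5409, -0.0563, 67.4786, 35.736], 1: [0.5214, 0.0716, 134.7174, 35.5572], 3: [0.669, -0.0365, 100.2472, 35.9121]}
[0.5952 0.0176 0.1527] 8.75 [-0.  -0.2 -0.3  0.4  0.4 -0.2]
d [0.1507 0.1071 0.0256] wz -11.71 tilt [ 0.05 -0.17] yaw 88.49 J6 -16.3 t 34.7
```

Scaled: 0.15 m is 0.3, 0.0256 m is 0.0512, -11.7 degrees is -0.065.

Request:
{"fn": "play_rows", "kwargs": {
  "motion": [
    [[0.06,0.04,0,0,0,-0.0278],[0.12,0.08,0.01,0,0,-0.0556],[0.18,0.12,0.02,0,0,-0.065],[0.24,0.16,0.03,0,0,-0.065],[0.28,0.2,0.04,0,0,-0.065],[0.3,0.213,0.0512,0,0,-0.065],[0.3,0.213,0.0512,0,0,-0.065],[0.3,0.213,0.0512,0,0,-0.065]]
  ]
}}

```text
time_s: 35.37
position: [0.6483, 0.091, 0.1348]
tcp_rot: [[-0.179, 0.984, -0.004], [0.984, 0.179, -0.001], [0.0, -0.004, -1.0]]
force: [-0.5, -0.1, -0.4]
opening: 0.459
grasp_force: 0.0
```

Scaled: 0.053 m is 0.106, 0.04 m is 0.08.

Request:
{"fn": "play_rows", "kwargs": {
  "motion": [
    [[0,0,0.04,0,0,0],[0,0,0.08,0,0,0],[0,0,0.106,0,0,0],[0,0,0.106,0,0,0],[0,0,0.106,0,0,0],[0,0,0.106,0,0,0],[0,0,0.106,0,0,0]]
  ]
}}

```text
time_s: 35.95
position: [0.6506, 0.0906, 0.0843]
tcp_rot: [[-0.178, 0.984, 0.002], [0.984, 0.178, -0.0], [-0.001, 0.002, -1.0]]
force: [0.6, 0.2, -0.1]
opening: 0.456
grasp_force: 0.0
```

```bash
python3 st.py 4; python3 go.py 0.6494 0.0918 0.082 100.2
```

```text
yaw [100.26 100.27 100.28 100.28] Mz [ 0.022 -0.024  0.101  0.024] tau6 [-0. -0. -0. -0.] M [-0.004 -0.121  0.031] F [0.2 0.4 0.3] p [0.6504 0.091  0.084 ] op 39.66mm g 0 J6 -12.0 t 36.10
d [ 0.0009 -0.0008  0.002 ] wz 0.08 tilt [-0.   0.1] yaw 100.28 J6 -12.0 t 36.1
```

Scaled: 0.0012 m is 0.0024, -0.0006 m is -0.0012.

Request:
{"fn": "play_rows", "kwargs": {
  "motion": [
    [[0.001,-0.0012,0.0024,0,0,0],[0.001,-0.0012,0.0024,0,0,0],[0.001,-0.0012,0.0024,0,0,0],[0.001,-0.0012,0.0024,0,0,0],[0.001,-0.0012,0.0024,0,0,0],[0.001,-0.0012,0.0024,0,0,0]]
  ],
  "fingers": 0.0
}}

```text
time_s: 36.6
position: [0.6493, 0.0915, 0.0821]
tcp_rot: [[-0.179, 0.984, 0.001], [0.984, 0.179, -0.0], [-0.0, 0.001, -1.0]]
force: [0.4, -0.2, 2.8]
opening: 0.134
grasp_force: 30.3
```

Scaled: 22 degrees is 0.1222.

Request:
{"fn": "play_rows", "kwargs": {
  "motion": [
    [[0,0,0,0,0,0.0222],[0,0,0,0,0,0.0444],[0,0,0,0,0,0.0667],[0,0,0,0,0,0.0889],[0,0,0,0,0,0.1111],[0,0,0,0,0,0.1222],[0,0,0,0,0,0.1222],[0,0,0,0,0,0.1222]]
  ]
}}

```text
time_s: 37.27
position: [0.6495, 0.0915, 0.0821]
tcp_rot: [[0.201, 0.98, 0.001], [0.98, -0.201, -0.0], [-0.0, 0.001, -1.0]]
force: [1.7, -0.0, 3.4]
opening: 0.136
grasp_force: 31.2
```

```bash
python3 st.py 3
```

```text
yaw [78.41 78.39 78.37] Mz [0.356 0.41  0.391] tau6 [0.395 0.371 0.367] M [ 0.    -0.069  0.386] F [0.6 0.2 3.6] p [0.6495 0.0915 0.0821] op 12.03mm g 31 J6 9.9 t 37.37
```

Scaled: 9.9 degrees is 0.055.

Request:
{"fn": "play_rows", "kwargs": {
  "motion": [
    [[0,0,0,0,0,0.0222],[0,0,0,0,0,0.0417],[0,0,0,0,0,0.055],[0,0,0,0,0,0.055],[0,0,0,0,0,0.055]]
  ]
}}

```text
time_s: 37.78
position: [0.6495, 0.0915, 0.0821]
tcp_rot: [[0.367, 0.93, 0.001], [0.93, -0.367, -0.0], [0.0, 0.001, -1.0]]
force: [-0.5, 0.7, 3.6]
opening: 0.136
grasp_force: 31.3
```

```bash
python3 st.py 3
```

```text
yaw [68.49 68.48 68.46] Mz [0.364 0.378 0.412] tau6 [0.437 0.408 0.403] M [ 0.034 -0.121  0.385] F [-0.5  0.5  4.4] p [0.6495 0.0915 0.0821] op 11.91mm g 31 J6 19.8 t 37.88
```

Scaled: -7 degrees is -0.0389.

Request:
{"fn": "play_rows", "kwargs": {
  "motion": [
    [[0,0,0,0,0,-0.0167],[0,0,0,0,0,-0.0333],[0,0,0,0,0,-0.0389],[0,0,0,0,0,-0.0389]]
  ]
}}

```text
time_s: 38.22
position: [0.6495, 0.0915, 0.0821]
tcp_rot: [[0.253, 0.967, 0.001], [0.967, -0.253, 0.0], [0.001, 0.001, -1.0]]
force: [0.2, 0.8, 5.2]
opening: 0.135
grasp_force: 31.4
```

Request:
{"fn": "play_rows", "kwargs": {
  "motion": [
    [[0,0,0,0,0,0],[0,0,0,0,0,0],[0,0,0,0,0,0],[0,0,0,0,0,0]]
  ],
  "fingers": 0.045
}}

```text
time_s: 38.55
position: [0.6479, 0.0916, 0.0812]
tcp_rot: [[0.254, 0.967, -0.003], [0.967, -0.254, 0.0], [-0.0, -0.003, -1.0]]
force: [-0.7, -0.3, 0.2]
opening: 0.352
grasp_force: 0.0
```

Scaled: -0.08 m is -0.16, -0.06 m is -0.12, -40 degrees is -0.2222.

Request:
{"fn": "play_rows", "kwargs": {
  "motion": [
    [[0,0,-0.06,0,0,0],[0,0,-0.12,0,0,-0.0389],[0,0,-0.16,0,0,-0.0778],[0,0,-0.16,0,0,-0.1167],[0,0,-0.16,0,0,-0.1556],[0,0,-0.16,0,0,-0.1944],[0,0,-0.16,0,0,-0.2222],[0,0,-0.16,0,0,-0.2222]]
  ]
}}

```text
time_s: 39.22
position: [0.6482, 0.0914, 0.1606]
tcp_rot: [[-0.429, 0.903, -0.003], [0.903, 0.429, 0.0], [0.001, -0.002, -1.0]]
force: [0.2, 0.2, 0.4]
opening: 0.517
grasp_force: 0.0
```

```bash
python3 look.py w11; python3 two.py w11;python3 go.py 0.5210 0.0719 0.135 134.7
```

```text
39.4167 [0.6488, 0.0914, 0.1611]
knob [0.6638, -0.0119, 0.0716] 0.89
knob [0.6469, 0.0974, 0.0972] 0.85
knob [0.5236, 0.0726, 0.0857] 0.57
foot [0.6613, -0.0187, 0.0707] 0.74
out 861 271.0 402.2 0.63
out 2267 318.1 258.2 0.61
out 3828 112.1 199.8 0.56
out 41872 213.5 250.2 0.53
none 0 [ 79. 393.]
none 3 [268. 433.]
w11 {1: [0.5211, 0.0723, 134.7939, 36.0754], 2: [0.6493, 0.0921, 77.225, 36.1739]}
[0.5951 0.018  0.153 ] 8.76 [-0.2 -0.   0.2  0. ]
none 0 [ 79. 393.]
none 3 [268. 433.]
w11 {1: [0.5212, 0.0722, 134.7913, 35.8682], 2: [0.6493, 0.0922, 77.225, 35.771]}
[0.5952 0.018  0.1547] 8.87 [-0.2 -0.   0.2  0. ]
d [ 0.0369 -0.1238  0.0263] wz -19.43 tilt [ 0.   -0.07] yaw 115.27 J6 -27.0 t 39.42
```

Clean release (springback 8.7°). On to knob2.

Scaled: -0.1238 m is -0.2476, 0.0369 m is 0.0738, -19.4 degrees is -0.1078.

Request:
{"fn": "play_rows", "kwargs": {
  "motion": [
    [[0.02,-0.06,0,0,0,-0.0278],[0.04,-0.12,0.01,0,0,-0.0556],[0.06,-0.18,0.02,0,0,-0.0833],[0.07,-0.23,0.04,0,0,-0.1078],[0.0738,-0.2476,0.052,0,0,-0.1078],[0.0738,-0.2476,0.052,0,0,-0.1078],[0.0738,-0.2476,0.052,0,0,-0.1078],[0.0738,-0.2476,0.052,0,0,-0.1078]]
  ]
}}

```text
time_s: 40.08
position: [0.5235, 0.0717, 0.1363]
tcp_rot: [[-0.704, 0.71, 0.003], [0.71, 0.704, -0.0], [-0.002, 0.002, -1.0]]
force: [-1.0, -0.0, 0.6]
opening: 0.513
grasp_force: 0.0
```

Request:
{"fn": "play_rows", "kwargs": {
  "motion": [
    [[0,0,0.04,0,0,0],[0,0,0.08,0,0,0],[0,0,0.106,0,0,0],[0,0,0.106,0,0,0],[0,0,0.106,0,0,0],[0,0,0.106,0,0,0],[0,0,0.106,0,0,0]]
  ]
}}

```text
time_s: 40.67
position: [0.5228, 0.0717, 0.0837]
tcp_rot: [[-0.704, 0.71, 0.003], [0.71, 0.704, -0.0], [-0.002, 0.002, -1.0]]
force: [-0.2, -0.1, 0.3]
opening: 0.52
grasp_force: 0.0
```

```bash
python3 st.py 4; python3 go.py 0.5210 0.0719 0.082 134.8
```

```text
yaw [134.78 134.79 134.79 134.78] Mz [ 0.022 -0.036  0.023 -0.018] tau6 [0.001 0.001 0.001 0.001] M [ 0.037 -0.118 -0.002] F [ 0.  -0.2 -0.1] p [0.5221 0.0717 0.0836] op 44.70mm g 0 J6 -49.1 t 40.82
d [ 0.0009 -0.0007  0.0016] wz -0.02 tilt [-0.01  0.11] yaw 134.78 J6 -49.1 t 40.82
```

Scaled: 0.0012 m is 0.0024, 0.0007 m is 0.0014.

Request:
{"fn": "play_rows", "kwargs": {
  "motion": [
    [[0.0014,-0.0012,0.0024,0,0,0],[0.0014,-0.0012,0.0024,0,0,0],[0.0014,-0.0012,0.0024,0,0,0],[0.0014,-0.0012,0.0024,0,0,0],[0.0014,-0.0012,0.0024,0,0,0],[0.0014,-0.0012,0.0024,0,0,0],[0.0014,-0.0012,0.0024,0,0,0]]
  ],
  "fingers": 0.0
}}

```text
time_s: 41.4
position: [0.5206, 0.0716, 0.082]
tcp_rot: [[-0.705, 0.709, 0.0], [0.709, 0.705, -0.0], [-0.001, -0.0, -1.0]]
force: [-0.9, -1.5, 5.1]
opening: 0.137
grasp_force: 30.5
```

Scaled: 22 degrees is 0.1222.

Request:
{"fn": "play_rows", "kwargs": {
  "motion": [
    [[0,0,0,0,0,0.0222],[0,0,0,0,0,0.0444],[0,0,0,0,0,0.0667],[0,0,0,0,0,0.0889],[0,0,0,0,0,0.1111],[0,0,0,0,0,0.1222],[0,0,0,0,0,0.1222],[0,0,0,0,0,0.1222]]
  ]
}}

```text
time_s: 42.07
position: [0.5208, 0.0716, 0.082]
tcp_rot: [[-0.39, 0.921, 0.001], [0.921, 0.39, -0.001], [-0.001, 0.0, -1.0]]
force: [-1.2, -0.9, 5.1]
opening: 0.134
grasp_force: 30.9
```

```bash
python3 st.py 3
```

```text
yaw [112.94 112.94 112.94] Mz [0.373 0.336 0.347] tau6 [0.39  0.373 0.37 ] M [-0.124  0.019  0.352] F [-0.9 -0.7  4.9] p [0.5208 0.0716 0.082 ] op 11.94mm g 31 J6 -27.2 t 42.17
```

Now +9.8 to yaw 103.1, unwind, release, and head for knob4.

Scaled: 9.8 degrees is 0.0544.

Request:
{"fn": "play_rows", "kwargs": {
  "motion": [
    [[0,0,0,0,0,0.0222],[0,0,0,0,0,0.0417],[0,0,0,0,0,0.0544],[0,0,0,0,0,0.0544],[0,0,0,0,0,0.0544]]
  ]
}}

```text
time_s: 42.58
position: [0.5209, 0.0716, 0.082]
tcp_rot: [[-0.227, 0.974, 0.001], [0.974, 0.227, -0.001], [-0.001, 0.001, -1.0]]
force: [-0.8, -1.3, 5.9]
opening: 0.137
grasp_force: 30.9
```

```bash
python3 st.py 3
```

```text
yaw [103.15 103.15 103.16] Mz [0.416 0.423 0.385] tau6 [0.428 0.412 0.409] M [-0.118  0.029  0.408] F [-0.7 -1.2  5.7] p [0.5208 0.0717 0.082 ] op 11.88mm g 31 J6 -17.4 t 42.68
```

Scaled: -7 degrees is -0.0389.

Request:
{"fn": "play_rows", "kwargs": {
  "motion": [
    [[0,0,0,0,0,-0.0167],[0,0,0,0,0,-0.0333],[0,0,0,0,0,-0.0389],[0,0,0,0,0,-0.0389]]
  ]
}}

```text
time_s: 43.02
position: [0.5208, 0.0716, 0.082]
tcp_rot: [[-0.344, 0.939, 0.001], [0.939, 0.344, -0.0], [-0.001, 0.001, -1.0]]
force: [-0.7, -1.4, 5.4]
opening: 0.135
grasp_force: 30.9
```

Request:
{"fn": "play_rows", "kwargs": {
  "motion": [
    [[0,0,0,0,0,0],[0,0,0,0,0,0],[0,0,0,0,0,0],[0,0,0,0,0,0]]
  ],
  "fingers": 0.045
}}

```text
time_s: 43.35
position: [0.521, 0.0718, 0.0816]
tcp_rot: [[-0.342, 0.94, 0.001], [0.94, 0.342, 0.0], [-0.0, 0.001, -1.0]]
force: [-0.8, -1.0, 0.4]
opening: 0.355
grasp_force: 0.0
```

Scaled: -0.08 m is -0.16, -0.06 m is -0.12, 9 degrees is 0.05.

Request:
{"fn": "play_rows", "kwargs": {
  "motion": [
    [[0,0,-0.06,0,0,0],[0,0,-0.12,0,0,0.0278],[0,0,-0.16,0,0,0.05],[0,0,-0.16,0,0,0.05],[0,0,-0.16,0,0,0.05],[0,0,-0.16,0,0,0.05]]
  ]
}}

```text
time_s: 43.85
position: [0.5193, 0.0719, 0.1605]
tcp_rot: [[-0.191, 0.981, -0.003], [0.981, 0.191, 0.0], [0.001, -0.003, -1.0]]
force: [0.0, -0.6, 0.1]
opening: 0.514
grasp_force: 0.0
```

```bash
python3 look.py w12; python3 two.py w12;python3 go.py 0.6690 -0.0366 0.135 100.2
```

```text
44.05 [0.5196, 0.0719, 0.1602]
knob [0.6441, 0.094, 0.0901] 0.76
knob [0.5412, -0.0455, 0.0655] 0.67
knob [0.5191, 0.0728, 0.0909] 0.55
foot [0.5355, -0.0454, 0.0486] 0.88
out 2105 320.8 259.5 0.94
out 3716 525.3 266.4 0.73
out 857 316.1 406.0 0.69
out 2212 462.1 127.3 0.49
none 0 [319. 444.]
none 3 [504. 446.]
w12 {1: [0.5208, 0.0722, 112.1726, 36.0455], 2: [0.6486, 0.0921, 77.1633, 36.168]}
[0.5947 0.0179 0.1543] 8.84 [-0.4 -0.1  0.4  0.1]
none 0 [319. 444.]
none 3 [504. 446.]
w12 {1: [0.5208, 0.0722, 112.2333, 35.7887], 2: [0.6487, 0.0921, 77.1757, 35.6862]}
[0.5948 0.0179 0.1542] 8.84 [-0.3 -0.   0.3  0. ]
d [-0.135   0.126   0.0247] wz 0.8 tilt [ 0.01 -0.18] yaw 101.0 J6 -15.3 t 44.05
```

Scaled: -0.135 m is -0.27, 0.01 m is 0.02, 0.8 degrees is 0.0044.

Request:
{"fn": "play_rows", "kwargs": {
  "motion": [
    [[-0.05,0.046,0,0,0,0.0044],[-0.1,0.092,0.01,0,0,0.0044],[-0.15,0.14,0.02,0,0,0.0044],[-0.2,0.186,0.04,0,0,0.0044],[-0.24,0.226,0.05,0,0,0.0044],[-0.27,0.251,0.05,0,0,0.0044],[-0.27,0.251,0.05,0,0,0.0044],[-0.27,0.251,0.05,0,0,0.0044]]
  ]
}}

```text
time_s: 44.72
position: [0.6691, -0.0374, 0.135]
tcp_rot: [[-0.176, 0.984, -0.002], [0.984, 0.176, 0.001], [0.001, -0.002, -1.0]]
force: [-0.1, 1.0, -0.4]
opening: 0.517
grasp_force: 0.0
```

Scaled: 0.053 m is 0.106, 0.04 m is 0.08.

Request:
{"fn": "play_rows", "kwargs": {
  "motion": [
    [[0,0,0.04,0,0,0],[0,0,0.08,0,0,0],[0,0,0.106,0,0,0],[0,0,0.106,0,0,0],[0,0,0.106,0,0,0],[0,0,0.106,0,0,0],[0,0,0.106,0,0,0]]
  ]
}}

```text
time_s: 45.3
position: [0.6702, -0.0367, 0.0849]
tcp_rot: [[-0.177, 0.984, 0.002], [0.984, 0.177, -0.0], [-0.001, 0.002, -1.0]]
force: [-0.6, -0.2, -1.0]
opening: 0.518
grasp_force: 0.0
```

```bash
python3 st.py 4; python3 go.py 0.6690 -0.0366 0.082 100.2
```

```text
yaw [100.2  100.2  100.2  100.19] Mz [-0.006  0.025  0.046  0.032] tau6 [-0.  0.  0.  0.] M [ 0.021 -0.075  0.024] F [-0.1  0.2 -0. ] p [ 0.6701 -0.0368  0.0847] op 45.24mm g 0 J6 -22.9 t 45.45
d [ 0.0004 -0.001   0.0027] wz -0.01 tilt [-0.02  0.1 ] yaw 100.19 J6 -22.9 t 45.45
```

Scaled: 0.0018 m is 0.0036, -0.0008 m is -0.0016.

Request:
{"fn": "play_rows", "kwargs": {
  "motion": [
    [[0.0006,-0.0016,0.0036,0,0,0],[0.0006,-0.0016,0.0036,0,0,0],[0.0006,-0.0016,0.0036,0,0,0],[0.0006,-0.0016,0.0036,0,0,0],[0.0006,-0.0016,0.0036,0,0,0],[0.0006,-0.0016,0.0036,0,0,0],[0.0006,-0.0016,0.0036,0,0,0]]
  ],
  "fingers": 0.0
}}

```text
time_s: 46.03
position: [0.6692, -0.0367, 0.0822]
tcp_rot: [[-0.177, 0.984, 0.001], [0.984, 0.177, -0.0], [-0.0, 0.001, -1.0]]
force: [-0.2, 0.7, 1.6]
opening: 0.138
grasp_force: 30.1
```

Scaled: 22 degrees is 0.1222.

Request:
{"fn": "play_rows", "kwargs": {
  "motion": [
    [[0,0,0,0,0,0.0222],[0,0,0,0,0,0.0444],[0,0,0,0,0,0.0667],[0,0,0,0,0,0.0889],[0,0,0,0,0,0.1111],[0,0,0,0,0,0.1222],[0,0,0,0,0,0.1222],[0,0,0,0,0,0.1222]]
  ]
}}

```text
time_s: 46.7
position: [0.6694, -0.0367, 0.0821]
tcp_rot: [[0.203, 0.979, 0.002], [0.979, -0.203, -0.001], [-0.0, 0.002, -1.0]]
force: [1.7, 0.1, 2.7]
opening: 0.132
grasp_force: 30.1
```

```bash
python3 st.py 3
```

```text
yaw [78.3  78.28 78.26] Mz [0.353 0.367 0.346] tau6 [0.397 0.373 0.369] M [ 0.032 -0.338  0.356] F [2.  0.3 2.2] p [ 0.6693 -0.0367  0.0821] op 12.07mm g 30 J6 -0.9 t 46.80
```

Scaled: 9.9 degrees is 0.055.

Request:
{"fn": "play_rows", "kwargs": {
  "motion": [
    [[0,0,0,0,0,0.0222],[0,0,0,0,0,0.0417],[0,0,0,0,0,0.055],[0,0,0,0,0,0.055],[0,0,0,0,0,0.055]]
  ]
}}

```text
time_s: 47.22
position: [0.6694, -0.0368, 0.0821]
tcp_rot: [[0.368, 0.93, 0.002], [0.93, -0.368, -0.0], [0.0, 0.002, -1.0]]
force: [2.5, 1.1, 2.8]
opening: 0.135
grasp_force: 30.1
```

```bash
python3 st.py 3
```

```text
yaw [68.39 68.37 68.36] Mz [0.411 0.424 0.415] tau6 [0.439 0.411 0.405] M [ 0.098 -0.506  0.417] F [2.9 0.8 2.5] p [ 0.6695 -0.0367  0.0822] op 11.81mm g 30 J6 9.0 t 47.32
```

Scaled: -7 degrees is -0.0389.

Request:
{"fn": "play_rows", "kwargs": {
  "motion": [
    [[0,0,0,0,0,-0.0167],[0,0,0,0,0,-0.0333],[0,0,0,0,0,-0.0389],[0,0,0,0,0,-0.0389]]
  ]
}}

```text
time_s: 47.65
position: [0.6693, -0.0367, 0.0821]
tcp_rot: [[0.255, 0.967, 0.002], [0.967, -0.255, 0.0], [0.001, 0.002, -1.0]]
force: [3.0, 0.4, 2.7]
opening: 0.135
grasp_force: 30.3
```

Request:
{"fn": "play_rows", "kwargs": {
  "motion": [
    [[0,0,0,0,0,0],[0,0,0,0,0,0],[0,0,0,0,0,0],[0,0,0,0,0,0]]
  ],
  "fingers": 0.045
}}

```text
time_s: 47.98
position: [0.6622, -0.0348, 0.0817]
tcp_rot: [[0.255, 0.967, -0.016], [0.967, -0.255, 0.004], [-0.0, -0.016, -1.0]]
force: [-12.8, 3.4, 16.4]
opening: 0.353
grasp_force: 8.3
```

Request:
{"fn": "play_rows", "kwargs": {
  "motion": [
    [[0,0,-0.06,0,0,0],[0,0,-0.12,0,0,0],[0,0,-0.2,0,0,0],[-0.04,-0.04,-0.28,0,0,0],[-0.04,-0.08,-0.34,0,0,0],[-0.04,-0.12,-0.36,0,0,0],[-0.04,-0.12,-0.36,0,0,0],[-0.04,-0.12,-0.36,0,0,0]]
  ]
}}

```text
time_s: 48.65
position: [0.6036, -0.0405, 0.2616]
tcp_rot: [[0.255, 0.967, -0.003], [0.967, -0.255, 0.0], [-0.0, -0.003, -1.0]]
force: [0.3, -0.7, -0.5]
opening: 0.513
grasp_force: 0.0
```

Request:
{"fn": "play_rows", "kwargs": {
  "motion": [
    [[0,0,0,0,0,0],[0,0,0,0,0,0],[0,0,0,0,0,0],[0,0,0,0,0,0]]
  ]
}}

```text
time_s: 48.98
position: [0.6055, -0.0408, 0.2602]
tcp_rot: [[0.254, 0.967, -0.003], [0.967, -0.254, 0.001], [-0.0, -0.003, -1.0]]
force: [-0.2, 0.3, -0.2]
opening: 0.517
grasp_force: 0.0
```

```bash
python3 look.py w13; python3 two.py w13; python3 st.py; python3 - <<'E'
from h import *
for c in ['top']:
    d=cap(c,'top2.png')
    for n in ['amulet_a','spare_knob','loupe','brush','driver']: print(n,[np.round(r['at'],4).tolist() for r in finder.recognise(c,n)][:2])
E
```

```text
49.1833 [0.6056, -0.0408, 0.2612]
knob [0.6666, -0.0328, 0.0933] 0.86
knob [0.6478, 0.0924, 0.0978] 0.75
knob [0.5233, 0.0709, 0.0871] 0.68
knob [0.5472, -0.054, 0.0875] 0.61
foot [0.5546, -0.0531, 0.0475] 0.77
foot [0.646, 0.0904, 0.0973] 0.22
out 1557 329.4 40.8 0.95
out 1083 253.8 253.4 0.78
out 1238 387.8 196.7 0.68
out 1623 181.3 112.6 0.61
w13 {0: [0.5407, -0.0564, 67.7887, 35.8546], 1: [0.5209, 0.0721, 111.9982, 35.8326], 2: [0.6492, 0.0919, 77.4676, 35.6823], 3: [0.6689, -0.0363, 78.6024, 35.5043]}
[0.5949 0.0178 0.1534] 8.79 [-0.1  0.  -0.2  0.   0.   0.1  0.2 -0.2]
w13 {0: [0.5409, -0.056, 67.7906, 35.0705], 1: [0.521, 0.0719, 111.9085, 35.4031], 2: [0.6493, 0.0919, 77.5157, 35.6679], 3: [0.6691, -0.0364, 77.0546, 35.5269]}
[0.5951 0.0178 0.1535] 8.8 [-0.1 -0.3 -0.1  0.2  0.1  0.1  0.1 -0.1]
yaw [75.28] Mz [-0.012] tau6 [0.] M [-0.058 -0.083 -0.012] F [ 0.4 -0.1  0.1] p [ 0.6056 -0.0408  0.2612] op 45.04mm g 0 J6 0.3 t 49.18
amulet_a [[0.6167, 0.1787, 0.0076]]
spare_knob []
loupe [[0.2964, 0.3219, 0.0351]]
brush [[0.6043, -0.1465, 0.0226]]
driver [[0.2647, -0.3934, 0.0209]]
```

View pics/w13.png

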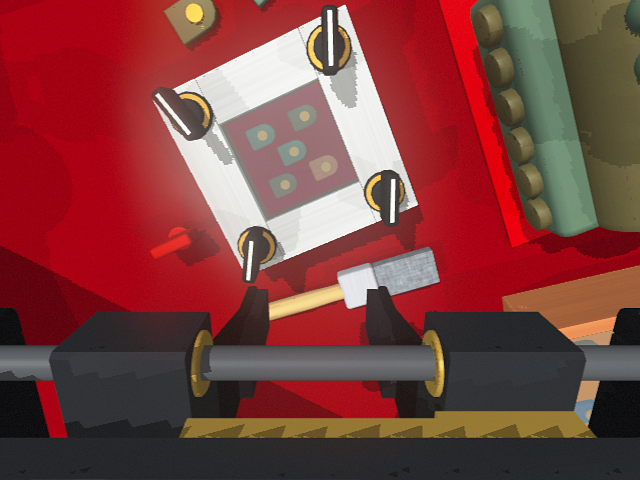

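```bash
python3 -c "
from rig import bot
print(bot.hand_in())"
```

```text
the job is handed in; nothing more can be done
None
```

I tightened all four knobs in star order (1, 3, 2, 4), in two rounds of about 25° each. By wrist torque and yaw, each ended about 50° past its bite. I let go of all four and handed in at about 49 s. On two releases (knob 1 and knob 4, second round) the gripper swung and touched the knob with about 20 N. I didn't fully recheck that the loose things stayed put: the last top view missed the spare knob and put the loupe and brush about 15–25 mm off, though the arm was never meant to touch them.

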